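# Find the key to the spice cabinet, put the spices away and lock up

## Task

Lock the costly spices away: only one of the three keys in the rack turns the lock of the spice cabinet, so try them one at a time, standing each wrong key back in the rack, until one unlocks it with a full quarter turn clockwise. Pull the drawer all the way out, stand every spice jar and the mill that is out on the freezer upright on the floor of a pocket of its own, shut the drawer fully, turn the key back to lock it and stand that key in the rack too. Leave everything else where it is.

Things in the scene. Friction and masses are not known exactly. Their poses are not given: they have to be found in the camera images.
- key_red: 100 g steel key with red plastic head; origin on its axis, under the collar; z up, y along the blade's width. Above: collar 48(y)x14x5 mm, round ribbed head 22 mm across to z +50. Below: blade 32(y)x5 to -53, tip 22x3 to -58; a notch in both edges, at its own height. Works either way round. At the start it stands in the rack. Which key fits is unseen and changes each start
- key_blue: 100 g steel key with blue plastic head; origin on its axis, under the collar; z up, y along the blade's width. Above: collar 48(y)x14x5 mm, round ribbed head 22 mm across to z +50. Below: blade 32(y)x5 to -53, tip 22x3 to -58; a notch in both edges, at its own height. Works either way round. At the start it stands in the rack. Which key fits is unseen and changes each start
- key_green: 100 g steel key with green plastic head; origin on its axis, under the collar; z up, y along the blade's width. Above: collar 48(y)x14x5 mm, round ribbed head 22 mm across to z +50. Below: blade 32(y)x5 to -53, tip 22x3 to -58; a notch in both edges, at its own height. Works either way round. At the start it stands in the rack. Which key fits is unseen and changes each start
- jar_red: spice jar with red cap and black-red label, 44 mm across, cap 44 mm, 105 mm tall, about 110 g; origin at the centre of its underside, z up. May be absent
- jar_green: spice jar with black cap and green label, 40 mm across, cap 41 mm, 105 mm tall, about 110 g; origin at the centre of its underside, z up. May be absent
- jar_square: squarish spice jar with red cap and white-green label, body 47 x 47 mm to 88 mm, round cap 45 mm across on top, 97 mm tall, about 110 g; origin at the centre of its underside, z up. May be absent
- mill: grey and white shaker mill, round body 44 mm across up to 66 mm, domed head 34 mm across above, 90 mm tall, about 100 g; origin at the centre of its underside, z up. May be absent
- keyhole (a point): top of the lock's brass ring on the vertical lock axis, 144 mm up, in the top (140 mm) of the fixed grey cabinet (165x336 mm; front face 62 mm before, left side 40 mm left of this point). Axes: x cabinet front to back, y to its left. Locked, the keyway is a slot 35 mm along y, 8 mm wide; a key goes straight down till its collar rests on the ring (key origin here), and turns only when fully down
- lock_plug (a joint): turn of the lock, rad: 0 locked, 1.57 unlocked, clockwise from above. A wrong key stops the plug at about 0.4: do not force it (the plug lags the key by up to 0.1 of play). Needs about 0.05 N m, stays where left. The bolt frees the drawer past about 0.9 and goes home only if the drawer is fully shut. The right key is held in the lock while turned and comes out at 0 only
- spice_drawer (a joint): drawer of the cabinet, right of the lock, m: 0 = shut, 0.125 = fully out (along the cabinet's -x); moves against about 2 N and stays where it is left
- drawer_handle (a point): middle of the drawer's bar handle: level steel bar 11 mm thick, 120 mm long along y, 120 mm above the surface, 42 mm in front of the drawer front (36 mm free gap behind the bar); axes as the cabinet's. The drawer front is 255 mm wide, 12 mm thick, its top edge 136 mm high
- key_rack: wooden key rack, standing loose, about 0.9 kg, base 90x206 mm, block 50x196 mm, 68 mm high; origin at the centre of its underside, y along its length. Slots in its top at y = -62, 0 and +62 mm: 37 mm along y, 11 mm wide, 59 mm deep. A key at home has its collar on the top (key origin 68 mm up), its y along the rack's, either way round
- pocket_row (a point): middle of the row of three pockets in the drawer, on their floor, 17 mm above the surface; moves with the drawer, axes as the cabinet's. Pocket middles at y = -84, 0 and +84 mm; each 52x52 mm, black walls 46 mm high, 26 mm free between two pockets. The row is 64 mm behind the inner face of the drawer front and, drawer fully out, 61 mm in front of the cabinet's body
- tomato_tin: food tin, 75 mm across, 110 mm tall; origin at the centre of its underside; leave it alone
- ketchup_bottle: white flat bottle, 48 x 83 mm, 202 mm tall; origin at the centre of its underside; leave it alone
- yogurt_tub: foil-lidded tub, 72 mm across, 71 mm tall; origin at the centre of its underside; leave it alone
- sauce_bottle: flat bottle with green cap, 50 x 83 mm, 182 mm tall; origin at the centre of its underside; leave it alone
- pea_tin: low food tin, 75 mm across, 58 mm tall; origin at the centre of its underside; leave it alone
- timer: kitchen timer with red dial, 69 mm across, 44 mm tall, standing on top of the cabinet at the right; origin at the centre of its underside; leave it alone
There are look-alikes about, which are no part of the job. Of the things that look like the jar_red, take the one that is nearest to the robot's base at the start.

How it is judged:
On the way, in this order (a step that is already met when the one before it is completed fails the run):
1. the lock is turned to unlocked with the key that fits (plug past 1.2 rad) (value of joint lock_plug above 1.2 rad), for 0.2 s.
2. the drawer is pulled out (more than 100 mm) (value of joint spice_drawer above 0.1 m), for 0.2 s.
3. every jar and the mill that is present stands in a pocket of the drawer (x of jar_red in the frame of pocket_row between -0.012 and 0.012 m and (y of jar_red in the frame of pocket_row between -0.096 and -0.072 m or y of jar_red in the frame of pocket_row between -0.012 and 0.012 m or y of jar_red in the frame of pocket_row between 0.072 and 0.096 m) and angle between each of jar_red, jar_green, jar_square, mill's own z axis and vertical below 0.2 rad and height (world z) of each of jar_red, jar_green, jar_square, mill below 0.027 m and x of jar_green in the frame of pocket_row between -0.012 and 0.012 m and (y of jar_green in the frame of pocket_row between -0.096 and -0.072 m or y of jar_green in the frame of pocket_row between -0.012 and 0.012 m or y of jar_green in the frame of pocket_row between 0.072 and 0.096 m) and x of jar_square in the frame of pocket_row between -0.012 and 0.012 m and (y of jar_square in the frame of pocket_row between -0.096 and -0.072 m or y of jar_square in the frame of pocket_row between -0.012 and 0.012 m or y of jar_square in the frame of pocket_row between 0.072 and 0.096 m) and x of mill in the frame of pocket_row between -0.012 and 0.012 m and (y of mill in the frame of pocket_row between -0.096 and -0.072 m or y of mill in the frame of pocket_row between -0.012 and 0.012 m or y of mill in the frame of pocket_row between 0.072 and 0.096 m)), for 0.2 s.
4. the drawer is shut (within 5 mm) (value of joint spice_drawer below 0.005 m), for 0.2 s.
5. the lock is turned back to locked (plug below 0.2 rad) (value of joint lock_plug below 0.2 rad), for 0.2 s.
At the end, for the whole second after the job is handed in: Each jar or mill present stands upright on the floor of a drawer pocket (within 12 mm of its middle along and across), drawer shut within 5 mm, lock plug below 0.2 rad, all three keys upright in rack slots, any key in any slot (within 12 mm, collar at most 10 mm above the rack's top) (all of step 3 and x of key_red in the frame of key_rack between -0.012 and 0.012 m and (y of key_red in the frame of key_rack between -0.074 and -0.05 m or y of key_red in the frame of key_rack between -0.012 and 0.012 m or y of key_red in the frame of key_rack between 0.05 and 0.074 m) and angle between each of key_red, key_blue, key_green's own z axis and vertical below 0.2 rad and height (world z) of each of key_red, key_blue, key_green below 0.078 m and x of key_blue in the frame of key_rack between -0.012 and 0.012 m and (y of key_blue in the frame of key_rack between -0.074 and -0.05 m or y of key_blue in the frame of key_rack between -0.012 and 0.012 m or y of key_blue in the frame of key_rack between 0.05 and 0.074 m) and x of key_green in the frame of key_rack between -0.012 and 0.012 m and (y of key_green in the frame of key_rack between -0.074 and -0.05 m or y of key_green in the frame of key_rack between -0.012 and 0.012 m or y of key_green in the frame of key_rack between 0.05 and 0.074 m) and value of joint spice_drawer below 0.005 m and value of joint lock_plug below 0.2 rad); the robot touches nothing.
It fails at once if a thing that is not part of the job (tin, bottle, tub, timer) is moved by more than 30 mm (distance of any of tomato_tin, ketchup_bottle, yogurt_tub, sauce_bottle, pea_tin, timer from where it was at the start of the episode above 0.03 m).
Of jar_red, jar_green, jar_square, mill only 2 to 3 are there at a start; the rules pass over those that are not, and their reading is None.
At some moment in a run one of key_rack may be knocked a few centimetres aside while the robot is not near it.
It also fails if it takes over 210 s, if anything falls off the work surface, if the arm or the gripper's body presses on something with over 40 N, if the wrist force passes 120 N, or if a joint passes its speed limit or range.

## Robot

A 6-joint arm with a two-finger parallel gripper is mounted at the origin on a cart in front of the work surface, level with it; the furniture and walls round the work are solid. World frame = base frame: x ahead of the robot, y to its left, z up, the work surface at z = 0. Lengths are in m, angles in rad, forces in N, time in s.
With the tool pointing down it reaches from about 0.3 to 0.775 m from the base axis. Payload 14.6 kg.
Tool frame: the origin (TCP) lies at the very end of the fingers, on their centre line; the grasp point (between the pads) lies 19 mm behind it (ctrl.hold_point_z is the z of the grasp point in the tool frame, in m); z points along the fingers, y is the direction in which the jaws open and shut (so a half turn about z gives the same grasp; the last joint's range is limited). The gripper opens to 94 mm and grips with 3 to 60 N. Pads are 16 mm wide; open, the fingers measure 119 mm over their backs; the gripper's body (75 mm by 177 mm) begins 78 mm behind the grasp point.
Start: joints at [-0.067, 0.3, 1.521, -0, 1.321, -0.067], TCP at [0.55, -0, 0.205] pointing down, gripper open.
Joint ranges: [-3.03, 3.03], [-0.79, 2.21], [0.23, 2.52], [-1.04, 4.18], [0, 3.07], [-2.55, 2.55]. Speed limits (rad/s): [2.22, 2.22, 2.57, 3.14, 3.14, 3.14].

## Interface

Orientations are given as [roll, pitch, yaw] about the fixed x, y, z axes, in that order (R = Rz(yaw) Ry(pitch) Rx(roll)).
In Python, from station import ctrl, cams, hand_in gives the robot as it stands.
- The arm moves only by the tool servo_tool, never from a script. Its argument "rows" is a list of rows, each a list of 7 numbers: the shift along the world's x, y, z in m, then the turn, a rotation vector about the world's x, y, z in rad, then the gripper command: -1 is shut, 1 is fully open, values between are in proportion. A call has exactly 8 rows; each row is the pose to reach, as a shift and turn from the pose measured when the call began; what a row does not reach only later rows make up. A row lasts 1/12 s, in which the tool goes at most 41.7 mm and 7.16 degrees, less where a joint would pass 70% of its speed; a pose out of reach is approached as far as the arm can. A call with a gripper value outside its range is refused whole. The fingers move at their own pace and stop on an object; "newtons" is the grip in N (left out, the last holds). Time passes only in rows, so rows that repeat a pose let the fingers close, or fill a call up. It gives the time, the measured TCP pose, the force and the opening at its end, in the units of the state.
- ctrl.get_obs(): the state, without advancing time (a new reading comes with each control period).
- cams.camera(name): name is "scene" or "side" or "wrist"; returns a dict with "image" (480x640x3 uint8, red, green, blue), "depth" (480x640 float32, m along the optical axis (not along the pixel's ray), 0 where there is no reading), "fx", "fy", "cx", "cy" (pixels), "rvec" (rotation vector, rad) and "tvec" (3), from world to camera coordinates, as OpenCV has them; the wrist camera has in their place "hand_eye" (4x4, takes a point from camera to tool coordinates, whose origin is the TCP and whose axes are the flange's). Camera axes: x right, y down, z forward; pixel columns grow to the right and rows downward; lengths in m; the calibration is good to about 2 mm. A picture is of the moment at which its call begins: read the wrist's pose just before it.
- hand_in(): hands the job in, once; it reports no verdict.
Trained networks look in a picture, given as the dict that the camera call returned (one of the last four; its "shot" number tells which), for a name from the list of things; names that differ only in an ending like _2 or _b are one class to them, and where a whole thing is asked for, a point or a joint stands for the part that bears it (a point fixed in the world has none). Each returns a list of dicts, best first, with "p" (0 to 1); they miss things now and then, are a little off and sometimes report something else, mostly with a low value. They report only what shows in the picture. A call takes as long as a camera call. They do not tell look-alikes from the thing itself.
- cams.spot_in(picture, name): "box" ([left, top, right, bottom] as shares, 0 to 1, of the picture: columns of its width, rows of its height, round what is visible of it).
- cams.place_of(picture, name): "at" ([column, row] as shares, 0 to 1, of the picture: columns of its width, rows of its height: a listed point, or the origin of a listed thing).
The state is a dict: "time_s": time; "qpos": joint angles; "joint_vel": joint speeds; "tau": joint torques, N m; "ee_pos": TCP position; "eef_rot": TCP orientation; "force": force on the tool from outside, world axes, zero at the start; "moment": the same for the moment, N m; "grip_width": finger opening in m.
Only numpy, scipy, OpenCV 4.12 (cv2) and the standard library are available. Lean on these libraries where they do the work, as an engineer would, in place of code of your own. Each camera call takes 0.05 s, during which the arm holds its last target.

## Working session

There is one attempt and no reset: what is moved stays moved. The work goes in short steps, Python scripts to look and compute and a tool call to move; the robot and the scene stay as the last step left them, time stands still between calls to the robot, and variables do not carry over. Pictures are saved under pics/ and viewed, and the job is handed in when it is done.

Besides the shell and the picture viewer there is one more tool, called after ">>>" as name(argument=value, ...), one argument or row to a line, values as JSON. servo_tool: Moves the arm, as the interface text tells. Its arguments: {"type":"object","properties":{"rows":{"type":"array"},"newtons":{"type":"number"}},"required":["rows"]}

```bash
ls; mkdir -p pics
python3 - <<'E'
from station import ctrl,cams
import cv2,numpy as np
print(ctrl.get_obs(), ctrl.hold_point_z)
for n in ["scene","side","wrist"]:
    p=cams.camera(n); cv2.imwrite(f"pics/{n}0.png",p["image"][:,:,::-1]); print(n,p["fx"],p["fy"],p["cx"],p["cy"],p.get("rvec"),p.get("tvec"),p.get("hand_eye"),p["shot"])
    np.savez(f"pics/{n}0.npz",**{k:v for k,v in p.items() if v is not None})
E
```

```text
pics
{'time_s': 0.0, 'qpos': array([-6.65546542e-02,  3.00474162e-01,  1.52155113e+00, -1.37671452e-05,
        1.32069841e+00, -6.66409693e-02]), 'joint_vel': array([-1.19316881e-03, -8.56554991e-05, -1.01886915e-03, -1.51871936e-03,
        1.53980434e-03,  1.01043969e-03]), 'tau': array([-1.53750298e-03, -5.31805658e+01, -3.52735734e+01,  7.07558286e-02,
        2.43994006e-02, -4.79655944e-05]), 'ee_pos': array([5.49749562e-01, 3.50812380e-05, 2.04897320e-01]), 'eef_rot': array([-3.14046323e+00, -6.20129592e-05,  1.57088602e+00]), 'force': array([-0.32173236, -0.45329538,  0.18816181]), 'moment': array([ 0.00773968,  0.00490376, -0.00633789]), 'grip_width': 0.09409904947058191} -0.0188
scene 462.72958227237075 462.72958227237075 314.1325891195202 232.4835613046509 [ 2.08622922 -0.76527747  0.37726569] [-0.47263217  0.27571754  1.04419577] None 1
side 590.9853707589698 590.9853707589698 314.57485136056584 241.70474780445306 [ 0.58038601 -2.4689112   1.47371529] [0.49700799 0.23528608 1.31735899] None 2
wrist 415.73707531952283 415.73707531952283 318.95238105039414 241.42021743186203 None None [[-1.43544794e-03 -9.67106504e-01 -2.54367744e-01  7.42315964e-02]
 [ 9.99998809e-01 -1.53243471e-03  1.83125980e-04  2.43548204e-04]
 [-5.66904285e-04 -2.54367178e-01  9.67107552e-01 -1.79946585e-01]
 [ 0.00000000e+00  0.00000000e+00  0.00000000e+00  1.00000000e+00]] 3
```

View pics/scene0.png

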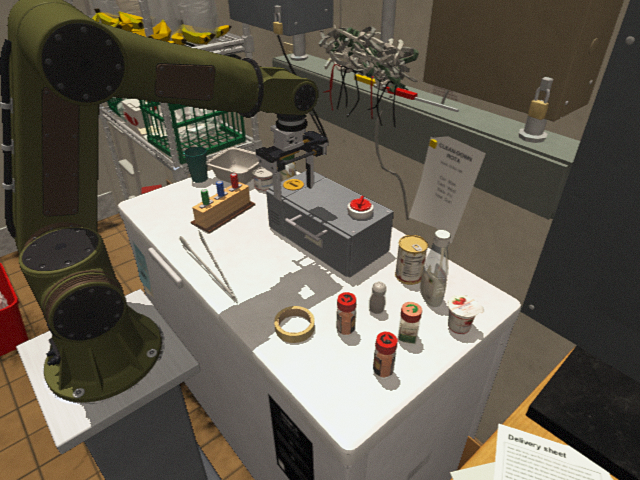

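View pics/side0.png

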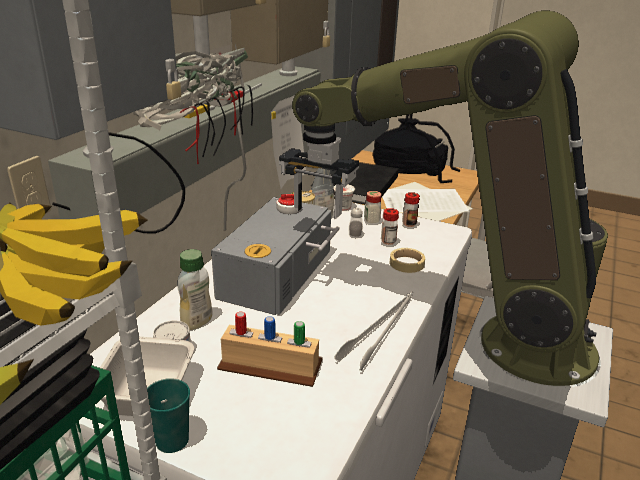

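View pics/wrist0.png

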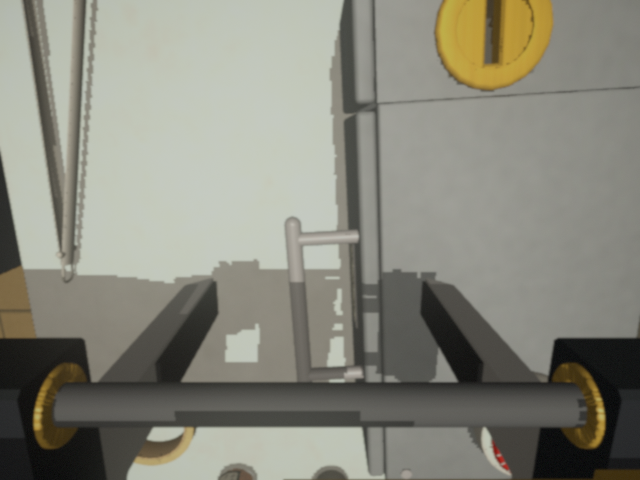

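The scene view shows two red-capped dark jars at (346,312) and (385,355), a grey mill at (378,297), a square jar at (410,322), the rack at (222,205) and the cabinet. Next I'll measure them.

```bash
cat > h.py <<'E'
from station import ctrl,cams
import cv2,numpy as np
from scipy.spatial.transform import Rotation as R
def T_wc(p,obs=None):
    "camera->world 4x4"
    T=np.eye(4)
    if p.get("rvec") is not None and "hand_eye" not in p or p.get("hand_eye") is None:
        r=R.from_rotvec(p["rvec"]).as_matrix(); T[:3,:3]=r.T; T[:3,3]=-r.T@np.array(p["tvec"]); return T
    E=np.eye(4);E[:3,:3]=R.from_euler('xyz',obs["eef_rot"]).as_matrix();E[:3,3]=obs["ee_pos"]
    return E@np.array(p["hand_eye"])
def ray(p,T,u,v):
    d=T[:3,:3]@np.array([(u-p["cx"])/p["fx"],(v-p["cy"])/p["fy"],1.0]); return T[:3,3],d
def atz(p,T,u,v,z):
    o,d=ray(p,T,u,v); return o+d*(z-o[2])/d[2]
def cloud(p,T):
    D=p["depth"]; v,u=np.mgrid[:480,:640]
    P=np.stack([(u-p["cx"])/p["fx"]*D,(v-p["cy"])/p["fy"]*D,D],-1)@T[:3,:3].T+T[:3,3]
    P[D<=0]=np.nan
    return P
def proj(p,T,X):
    c=T[:3,:3].T@(np.asarray(X)-T[:3,3]); return p["fx"]*c[0]/c[2]+p["cx"],p["fy"]*c[1]/c[2]+p["cy"]
def shot(n,name=None):
    o=ctrl.get_obs(); p=cams.camera(n); T=T_wc(p,o)
    if name: cv2.imwrite(f"pics/{name}.png",p["image"][:,:,::-1])
    return p,T
E
python3 - <<'E'
from h import *
for n in ["scene","side"]:
    p,T=shot(n); P=cloud(p,T)
    print(n,"cam at",T[:3,3].round(3))
    for k in "key_red key_blue key_green jar_red jar_green jar_square mill keyhole drawer_handle key_rack pocket_row tomato_tin timer yogurt_tub ketchup_bottle sauce_bottle pea_tin".split():
        zk={'keyhole':.144,'drawer_handle':.12,'timer':.14,'key_red':.068,'key_blue':.068,'key_green':.068,'pocket_row':.017}.get(k,0)
        for d in cams.place_of(p,k)[:3]:
            if d["p"]<.2: continue
            u,v=d["at"][0]*640,d["at"][1]*480
            print(k,round(d["p"],2),(round(u),round(v)),atz(p,T,u,v,zk).round(3))
E
```

```text
scene cam at [-0.071 -0.834  0.83 ]
key_blue 0.53 (220, 194) [0.508 0.339 0.068]
key_green 0.69 (206, 206) [0.438 0.306 0.068]
jar_red 0.78 (381, 373) [ 0.437 -0.437  0.   ]
jar_red 0.67 (342, 331) [ 0.456 -0.296  0.   ]
jar_square 0.8 (409, 338) [ 0.559 -0.414  0.   ]
mill 0.9 (375, 312) [ 0.559 -0.304  0.   ]
keyhole 0.77 (293, 183) [0.646 0.131 0.144]
drawer_handle 0.89 (305, 228) [ 0.549 -0.044  0.12 ]
key_rack 0.92 (224, 213) [0.509 0.329 0.   ]
tomato_tin 0.82 (408, 277) [ 0.719 -0.271  0.   ]
timer 0.73 (355, 210) [ 0.687 -0.092  0.14 ]
yogurt_tub 0.55 (458, 327) [ 0.672 -0.466  0.   ]
yogurt_tub 0.47 (260, 185) [0.702 0.4   0.   ]
ketchup_bottle 0.72 (429, 296) [ 0.703 -0.354  0.   ]
ketchup_bottle 0.67 (221, 196) [0.557 0.43  0.   ]
pea_tin 0.57 (263, 184) [0.711 0.398 0.   ]
side cam at [0.012 1.164 0.826]
key_red 0.82 (240, 334) [0.563 0.336 0.068]
key_red 0.6 (174, 349) [0.654 0.438 0.068]
key_blue 0.67 (273, 342) [0.49  0.33  0.068]
key_green 0.91 (298, 345) [0.439 0.314 0.068]
jar_red 0.88 (390, 248) [ 0.445 -0.278  0.   ]
jar_red 0.69 (404, 228) [ 0.448 -0.42   0.   ]
jar_square 0.81 (371, 223) [ 0.548 -0.398  0.   ]
mill 0.69 (356, 238) [ 0.555 -0.289  0.   ]
mill 0.57 (318, 218) [ 0.71  -0.355  0.   ]
keyhole 0.74 (259, 251) [0.636 0.132 0.144]
drawer_handle 0.71 (329, 238) [ 0.534 -0.042  0.12 ]
key_rack 0.66 (266, 367) [0.504 0.334 0.   ]
timer 0.72 (271, 340) [0.45  0.404 0.14 ]
timer 0.59 (289, 210) [ 0.68  -0.103  0.14 ]
ketchup_bottle 0.97 (320, 220) [ 0.7   -0.347  0.   ]
sauce_bottle 0.87 (196, 319) [0.734 0.263 0.   ]
pea_tin 0.89 (171, 346) [0.722 0.369 0.   ]
pea_tin 0.51 (198, 321) [0.725 0.267 0.   ]
pea_tin 0.26 (259, 250) [ 0.77  -0.093  0.   ]
```

Run:
```python
from h import *
S={n:shot(n) for n in ["scene","side","wrist"]}
C={n:cloud(*S[n]) for n in S}
def near(c,x,y,r,z0,z1):
    m=(np.hypot(c[...,0]-x,c[...,1]-y)<r)&(c[...,2]>z0)&(c[...,2]<z1); return c[m]
for nm,(x,y) in dict(jr=(.45,-.287),jr2=(.443,-.43),sq=(.553,-.406),mill=(.557,-.297)).items():
    for n in ["scene","side"]:
        q=near(C[n],x,y,.045,.015,.15)
        print(nm,n,len(q), q[:,:2].min(0).round(3),q[:,:2].max(0).round(3),"ztop",np.percentile(q[:,2],99).round(3))
    q=near(C["scene"],x,y,.05,.03,.15);q2=near(C["side"],x,y,.05,.03,.15);q=np.vstack([q,q2])
    print(cv2.minEnclosingCircle(q[:,:2].astype(np.float32)))
# rack top
for n in ["side","scene"]:
    q=near(C[n],.5,.33,.14,.060,.075); print("rack",n,len(q),cv2.minAreaRect(q[:,:2].astype(np.float32)),np.median(q[:,2]))
    for c in ["keys"]:
        q=near(C[n],.5,.33,.14,.085,.125); print(len(q),q.mean(0) if len(q) else 0)
# cabinet top
for n in ["side","scene","wrist"]:
    c=C[n]; m=(abs(c[...,2]-.14)<.006)&(c[...,0]>.5)&(c[...,0]<.85)&(abs(c[...,1])<.3); q=c[m]
    print("cab",n,len(q),cv2.minAreaRect(q[:,:2].astype(np.float32)),np.median(q[:,2]))
    # brass ring by colour
    im=cv2.cvtColor(S[n][0]["image"],cv2.COLOR_RGB2HSV); b=(im[...,0]>15)&(im[...,0]<32)&(im[...,1]>130)&(np.hypot(c[...,0]-.64,c[...,1]-.13)<.05)&(c[...,2]>.13)
    q=c[b]; print("ring",n,len(q),q.mean(0) if len(q) else 0, cv2.minEnclosingCircle(q[:,:2].astype(np.float32)) if len(q) else 0)
```

```text
jr scene 757 [ 0.436 -0.327] [ 0.481 -0.28 ] ztop 0.109
jr side 524 [ 0.435 -0.326] [ 0.482 -0.27 ] ztop 0.109
((0.45456427335739136, -0.297998309135437), 0.029399780556559563)
jr2 scene 910 [ 0.417 -0.463] [ 0.462 -0.418] ztop 0.109
jr2 side 466 [ 0.415 -0.465] [ 0.462 -0.408] ztop 0.108
((0.4367291331291199, -0.4362216591835022), 0.02886802703142166)
sq scene 807 [ 0.524 -0.439] [ 0.575 -0.389] ztop 0.101
sq side 461 [ 0.523 -0.435] [ 0.579 -0.377] ztop 0.1
((0.5481421947479248, -0.40767204761505127), 0.03095046430826187)
mill scene 448 [ 0.541 -0.325] [ 0.578 -0.284] ztop 0.091
mill side 324 [ 0.54  -0.315] [ 0.582 -0.271] ztop 0.09
((0.5604409575462341, -0.2974684536457062), 0.027959557250142097)
rack side 1497 ((0.5008125305175781, 0.3237369954586029), (0.19869749248027802, 0.05818503350019455), 12.09458065032959) 0.06841868133801843
590 [0.49775729 0.32806406 0.10606577]
rack scene 535 ((0.5033501982688904, 0.3201436698436737), (0.20120832324028015, 0.05842145159840584), 13.449377059936523) 0.06927458913380669
269 [0.49820118 0.31455597 0.10588121]
cab side 4368 ((0.6692476868629456, -0.00581631064414978), (0.19255363941192627, 0.6023051738739014), 4.295478343963623) 0.1401438530031583
ring side 285 [0.64110707 0.13053296 0.14287826] ((0.6440821290016174, 0.129231795668602), 0.033456116914749146)
cab scene 3593 ((0.669163167476654, -0.032041311264038086), (0.19163823127746582, 0.5492372512817383), 5.134730339050293) 0.14149294888840935
ring scene 183 [0.64299595 0.12634577 0.14424998] ((0.6431434154510498, 0.12672244012355804), 0.03383846580982208)
cab wrist 102061 ((0.6643167734146118, -0.009077668190002441), (0.17684224247932434, 0.3155866265296936), 3.3098936080932617) 0.14075385006095248
ring wrist 8125 [0.64259247 0.12178757 0.1433838 ] ((0.6423587799072266, 0.12759828567504883), 0.030819805338978767)
```

>>> servo_tool(
  rows=[
    [0.02, 0.03, 0.04, 0, 0, 0, 0.2],
    [0.05, 0.06, 0.065, 0, 0, 0, 0.2],
    [0.05, 0.09, 0.065, 0, 0, 0, 0.2],
    [0.06, 0.1, 0.065, 0, 0, 0, 0.2],
    [0.06, 0.1, 0.065, 0, 0, 0, 0.2],
    [0.06, 0.1, 0.065, 0, 0, 0, 0.2],
    [0.06, 0.1, 0.065, 0, 0, 0, 0.2],
    [0.06, 0.1, 0.065, 0, 0, 0, 0.2],
  ],
)

```text
time_s: 2.77
ee_pos: [0.6097, 0.099, 0.2704]
eef_rot: [-3.141, 0.0, 1.57]
force: [-1.3, -0.0, 0.5]
grip_width: 0.0565
```

Run:
```python
from h import *
print(ctrl.get_obs()["ee_pos"],ctrl.get_obs()["qpos"].round(2))
p,T=shot("wrist","w1"); c=cloud(p,T)
im=cv2.cvtColor(p["image"],cv2.COLOR_RGB2HSV); b=((im[...,0]>15)&(im[...,0]<32)&(im[...,1]>130)&(np.hypot(c[...,0]-.64,c[...,1]-.13)<.05)).astype(np.uint8)
cs,_=cv2.findContours(b,cv2.RETR_EXTERNAL,cv2.CHAIN_APPROX_NONE); k=max(cs,key=cv2.contourArea)
X=np.array([atz(p,T,u,v,.144)[:2] for u,v in k[:,0]],np.float32); print("ring",cv2.minEnclosingCircle(X),cv2.fitEllipse(X))
m=np.zeros_like(b);cv2.drawContours(m,[k],-1,1,-1); print(c[(b>0)].mean(0))
```

```text
[0.60967342 0.09903321 0.2703504 ] [ 0.1   0.42  1.21 -0.    1.51  0.1 ]
ring ((0.6423472166061401, 0.1279245913028717), 0.030495306476950645) ((0.6425886750221252, 0.12804348766803741), (0.05952458083629608, 0.05983918160200119), 177.1683349609375)
[0.64307624 0.12585633 0.23985263]
```

View pics/w1.png

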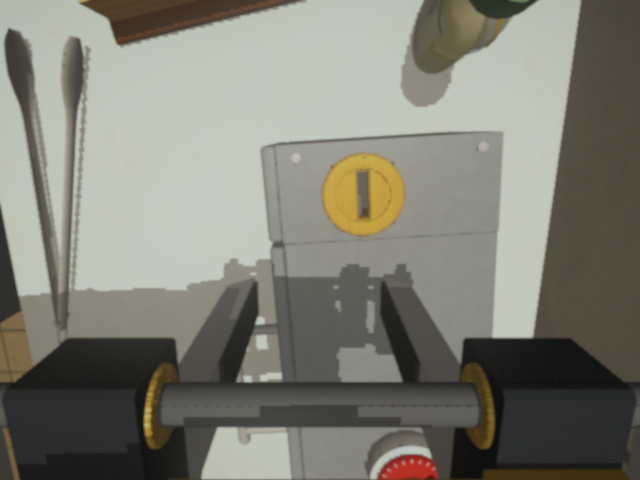

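The wrist view shows the brass ring at (364,195) with its slot nearly vertical, and the seam and cabinet edges are clear. Next I'll measure the cabinet's yaw.

Run:
```python
from h import *
p,T=shot("wrist"); c=cloud(p,T)
for n,(a,b) in dict(seam=((285,243),(490,233)),back=((275,147),(495,133))).items():
    A=atz(p,T,*a,.14);B=atz(p,T,*b,.14);d=B-A; print(n,A.round(4),B.round(4),np.degrees(np.arctan2(d[1],d[0])))
g=cv2.cvtColor(p["image"],cv2.COLOR_RGB2HSV)
sl=[(u,v) for v in range(165,225) for u in range(350,378) if g[v,u,1]<110]
X=np.array([atz(p,T,u,v,.144)[:2] for u,v in sl],np.float32); print(len(X),cv2.minAreaRect(X), cv2.fitLine(X,cv2.DIST_L2,0,.01,.01).ravel())
# depth-based front edge
m=(abs(c[...,2]-.14)<.004); 
for v in range(160,232,15):
    r=np.where(m[v])[0]; print(v,r.min(),c[v,r.min()].round(4),c[v,r.max()].round(4))
crop=cv2.resize(p["image"][150:240,310:420],None,fx=6,fy=6,interpolation=cv2.INTER_NEAREST);cv2.imwrite("pics/crop1.png",crop[:,:,::-1])
```

```text
seam [0.5837 0.0904 0.14  ] [0.7414 0.0979 0.14  ] 2.733749102319857
back [0.5781 0.1628 0.14  ] [0.7374 0.1723 0.14  ] 3.3988612031759984
414 ((0.642004132270813, 0.12935517728328705), (0.007024265825748444, 0.03260746970772743), 3.038055181503296) [ 0.04563375 -0.99895823  0.6419122   0.1295955 ]
160 263 [0.5687 0.1533 0.1373] [0.7438 0.1531 0.1401]
175 263 [0.5682 0.1423 0.1366] [0.7435 0.1423 0.1417]
190 264 [0.5685 0.131  0.1364] [0.7445 0.1311 0.1405]
205 267 [0.5704 0.1195 0.1363] [0.7445 0.1199 0.1416]
220 267 [0.57   0.1079 0.1365] [0.7461 0.1083 0.1408]
```

View pics/crop1.png

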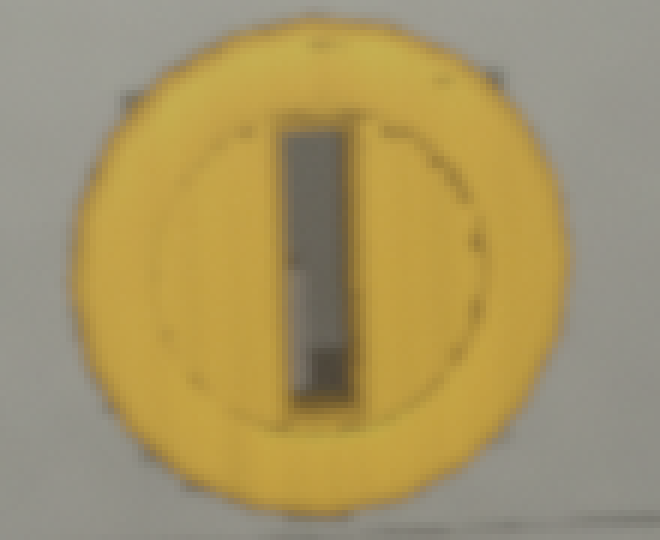

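>>> servo_tool(
  rows=[
    [-0.02, 0.03, 0, 0, 0, -0.12, 0.0],
    [-0.04, 0.06, 0, 0, 0, -0.24, 0.0],
    [-0.06, 0.09, 0, 0, 0, -0.36, 0.0],
    [-0.08, 0.12, 0, 0, 0, -0.48, 0.0],
    [-0.1, 0.15, 0, 0, 0, -0.6, 0.0],
    [-0.12, 0.17, 0, 0, 0, -0.72, 0.0],
    [-0.14, 0.19, 0, 0, 0, -0.84, 0.0],
    [-0.15, 0.21, 0, 0, 0, -0.95, 0.0],
  ],
)

```text
time_s: 3.53
ee_pos: [0.458, 0.3097, 0.2711]
eef_rot: [-3.142, -0.001, 0.614]
force: [1.4, -0.1, 0.2]
grip_width: 0.0468
```

>>> servo_tool(
  rows=[
    [-0.01, 0.0, 0, 0, 0, -0.12, 0.0],
    [-0.01, 0.0, 0, 0, 0, -0.24, 0.0],
    [-0.01, 0.0, 0, 0, 0, -0.36, 0.0],
    [-0.01, 0.0, 0, 0, 0, -0.4, 0.0],
    [-0.01, 0.0, 0, 0, 0, -0.4, 0.0],
    [-0.01, 0.0, 0, 0, 0, -0.4, 0.0],
    [-0.01, 0.0, 0, 0, 0, -0.4, 0.0],
    [-0.01, 0.0, 0, 0, 0, -0.4, 0.0],
  ],
)

```text
time_s: 4.2
ee_pos: [0.4481, 0.3095, 0.2711]
eef_rot: [-3.142, -0.001, 0.215]
force: [-0.3, 0.7, -0.2]
grip_width: 0.0472
```

Run:
```python
from h import *
o=ctrl.get_obs();print(o["ee_pos"],o["eef_rot"],o["qpos"].round(2),o["grip_width"])
p,T=shot("wrist","w2"); c=cloud(p,T)
np.savez("pics/w2.npz",T=T,img=p["image"],c=c)
for k in ["key_red","key_blue","key_green","key_rack"]:
    for d in cams.place_of(p,k)[:2]:
        u,v=d["at"][0]*640,d["at"][1]*480; print(k,d["p"],u,v,atz(p,T,u,v,.068 if k!="key_rack" else 0).round(4))
```

```text
[0.44809951 0.30947265 0.27112362] [-3.14152617e+00 -5.74116504e-04  2.14641367e-01] [ 0.54  0.25  1.44 -0.    1.46  1.89] 0.04718211857649916
key_blue 0.78 318.08 154.512 [0.5014 0.3223 0.068 ]
key_green 0.8 317.18399999999997 222.096 [0.4403 0.31   0.068 ]
key_rack 0.8 317.632 150.28799999999998 [0.5022 0.3231 0.    ]
```

View pics/w2.png

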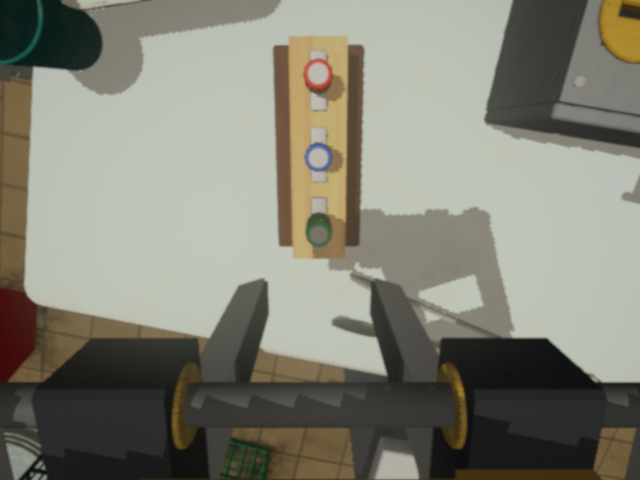

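The rack with red (318,73), blue (318,157) and green (318,230) heads is aligned with the image's vertical.

```bash
cat > rack.py <<'E'
from h import *
def rack(p,T,cx=.502,cy=.322,r=.2,out=True):
    hsv=cv2.cvtColor(p["image"],cv2.COLOR_RGB2HSV); c=cloud(p,T)
    w=((hsv[...,0]>8)&(hsv[...,0]<24)&(hsv[...,1]>80)&(hsv[...,2]>130)&(c[...,2]>.058)&(c[...,2]<.078)&(np.hypot(c[...,0]-cx,c[...,1]-cy)<r)).astype(np.uint8)
    cs,_=cv2.findContours(w,cv2.RETR_EXTERNAL,cv2.CHAIN_APPROX_NONE); k=np.vstack([x for x in cs if cv2.contourArea(x)>50])
    X=np.array([atz(p,T,u,v,.068)[:2] for u,v in k[:,0]],np.float32)
    rr=cv2.minAreaRect(X); print("rack",rr)
    lab=cv2.cvtColor(p["image"],cv2.COLOR_RGB2LAB)
    for n,f in dict(red=((hsv[...,0]<8)|(hsv[...,0]>172))&(hsv[...,1]>120),blue=(hsv[...,0]>100)&(hsv[...,0]<130)&(hsv[...,1]>120),green=(hsv[...,0]>50)&(hsv[...,0]<85)&(hsv[...,1]>60)).items():
        m=f&(c[...,2]>.078)&(c[...,2]<.2)&(np.hypot(c[...,0]-cx,c[...,1]-cy)<r)
        if m.sum()>20:
            q=c[m]; print(n,m.sum(),q.mean(0).round(4),q.max(0).round(4))
E
python3 - <<'E'
from rack import *
p,T=shot("wrist"); rack(p,T)
# head top circles (light)
g=cv2.cvtColor(p["image"],cv2.COLOR_RGB2GRAY)
for n,(u0,v0) in dict(red=(318,73),blue=(318,157),green=(318,230)).items():
    s=p["image"][v0-30:v0+30,u0-30:u0+30]
    cv2.imwrite(f"pics/h_{n}.png",cv2.resize(s,None,fx=6,fy=6)[:,:,::-1])
    print(n,atz(p,T,u0,v0,.118).round(4))
cv2.imwrite("pics/h_all.png",cv2.resize(p["image"][30:265,260:380],None,fx=2.5,fy=2.5)[:,:,::-1])
E
```

```text
rack ((0.5011107325553894, 0.322628915309906), (0.19492052495479584, 0.05008096247911453), 12.36188793182373)
red 282 [0.5597 0.3348 0.1174] [0.5718 0.3455 0.1201]
blue 46 [0.5069 0.3216 0.1186] [0.5114 0.3312 0.1207]
green 148 [0.4448 0.3093 0.1178] [0.4525 0.3185 0.1202]
red [0.5623 0.3355 0.118 ]
blue [0.5019 0.3226 0.118 ]
green [0.4443 0.3102 0.118 ]
```

View pics/h_all.png

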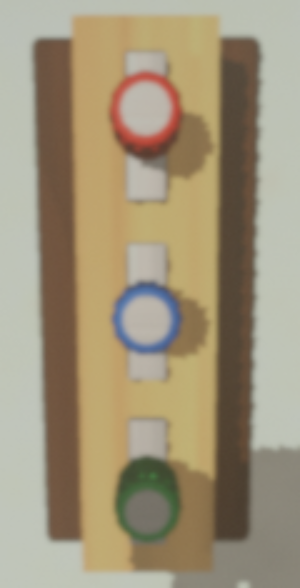

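>>> servo_tool(
  rows=[
    [-0.0075, 0, -0.03, 0, 0, 0, 0.0],
    [-0.0075, 0, -0.06, 0, 0, 0, 0.0],
    [-0.0075, 0, -0.09, 0, 0, 0, 0.0],
    [-0.0075, 0, -0.12, 0, 0, 0, 0.0],
    [-0.0075, 0, -0.15, 0, 0, 0, 0.0],
    [-0.0075, 0, -0.18, 0, 0, 0, 0.0],
    [-0.0075, 0, -0.191, 0, 0, 0, 0.0],
    [-0.0075, 0, -0.191, 0, 0, 0, 0.0],
  ],
)

```text
time_s: 5.17
ee_pos: [0.4395, 0.3091, 0.0779]
eef_rot: [3.14, 0.004, 0.214]
force: [-0.6, 0.0, 0.4]
grip_width: 0.0472
```

>>> servo_tool(
  rows=[
    [0, 0, 0, 0, 0, 0, -1],
    [0, 0, 0, 0, 0, 0, -1],
    [0, 0, 0, 0, 0, 0, -1],
    [0, 0, 0, 0, 0, 0, -1],
    [0, 0, 0, 0, 0, 0, -1],
    [0, 0, 0, 0, 0, 0, -1],
    [0, 0, 0, 0, 0, 0, -1],
    [0, 0, 0, 0, 0, 0, -1],
  ],
  newtons=40,
)

```text
time_s: 5.83
ee_pos: [0.44, 0.3093, 0.0791]
eef_rot: [3.141, 0.002, 0.214]
force: [-1.5, -0.2, 7.3]
grip_width: 0.0215
```

>>> servo_tool(
  rows=[
    [0, 0, 0.025, 0, 0, 0, -1],
    [0, 0, 0.06, 0, 0, 0, -1],
    [0, 0, 0.1, 0, 0, 0, -1],
    [0, 0, 0.14, 0, 0, 0, -1],
    [0.03, -0.03, 0.16, 0, 0, 0.12, -1],
    [0.06, -0.06, 0.16, 0, 0, 0.24, -1],
    [0.09, -0.09, 0.16, 0, 0, 0.36, -1],
    [0.12, -0.11, 0.16, 0, 0, 0.48, -1],
  ],
)

```text
time_s: 6.5
ee_pos: [0.5562, 0.2012, 0.2403]
eef_rot: [3.14, 0.0, 0.698]
force: [1.2, 0.5, 0.1]
grip_width: 0.0215
```

>>> servo_tool(
  rows=[
    [0.02, -0.02, 0, 0, 0, 0.12, -1],
    [0.04, -0.04, 0, 0, 0, 0.24, -1],
    [0.06, -0.06, 0, 0, 0, 0.36, -1],
    [0.08, -0.07, 0, 0, 0, 0.48, -1],
    [0.08, -0.07, 0, 0, 0, 0.6, -1],
    [0.08, -0.07, 0, 0, 0, 0.72, -1],
    [0.08, -0.07, 0, 0, 0, 0.84, -1],
    [0.08, -0.07, 0, 0, 0, 0.93, -1],
  ],
)

```text
time_s: 7.17
ee_pos: [0.6362, 0.1311, 0.2403]
eef_rot: [3.14, 0.0, 1.634]
force: [0.1, -0.2, -1.4]
grip_width: 0.0212
```

Run:
```python
from h import *
o=ctrl.get_obs();print(o["ee_pos"].round(4),o["eef_rot"],o["qpos"].round(2),o["grip_width"])
p,T=shot("wrist","w3")
p,T=shot("side","s3"); cv2.imwrite("pics/s3c.png",cv2.resize(p["image"][130:330,190:400],None,fx=3.5,fy=3)[:,:,::-1])
```

```text
[0.6362 0.1311 0.2403] [3.14036390e+00 4.47176915e-04 1.63367305e+00] [ 0.15  0.51  1.15 -0.    1.48  0.08] 0.021191391252046776
```

View pics/w3.png

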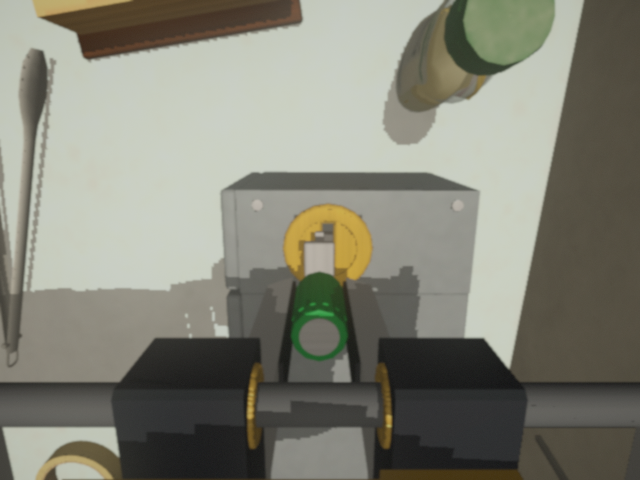

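View pics/s3c.png

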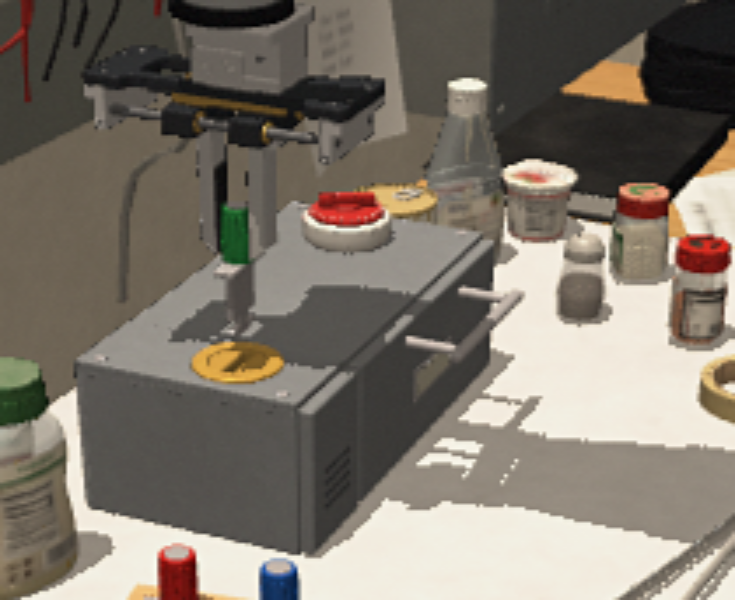

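The wrist view shows the key held straight, with its head top at (320,337) and its collar end at (320,243). Next I'll check its offset and yaw in the grip.

Run:
```python
from h import *
p,T=shot("wrist"); c=cloud(p,T); o=ctrl.get_obs(); z0=o["ee_pos"][2]-.011
hsv=cv2.cvtColor(p["image"],cv2.COLOR_RGB2HSV)
print("headtop",atz(p,T,320,337,z0+.05).round(4),"depth z",c[337,320], "TCP",o["ee_pos"].round(4))
cv2.imwrite("pics/k3.png",cv2.resize(p["image"][200:370,260:380],None,fx=5,fy=3.5)[:,:,::-1])
# collar line edges
print("collar end", atz(p,T,320,241,z0+.005).round(4), c[248,320])
for v in range(238,272,4):
    print(v, hsv[v,296:346:3,1], hsv[v,296:346:3,2])
```

```text
headtop [0.6367 0.1315 0.2794] depth z [0.6366743  0.13179588 0.27990187] TCP [0.6361 0.1312 0.2404]
collar end [0.6354 0.1567 0.2344] [0.63561979 0.15351229 0.23494955]
238 [164 163 162 164 166 156 126  42  40  40  35  33  63 163 165 166 166] [196 192 192 194 197 150 123 103 103 108 124 125 126 172 198 197 195]
242 [163 159 153  70  43  36  37  34  35  35  36  36  50 158 165 164 164] [196 154 137 128 131 127 125 126 125 123 122 121 123 171 198 197 196]
246 [163 159 147  30  22  22  24  25  24  26  24  24  27 140 168 168 169] [195 148 134 163 183 183 181 183 183 180 177 179 172 173 197 196 195]
250 [165 159 147  30  22  22  24  24  24  24  24  26  28 143 169 168 167] [195 149 134 162 183 183 180 183 182 180 177 179 173 176 196 196 195]
254 [164 164 153  31  24  25  24  24  25  24  26  24  30 150 167 169 171] [196 183 140 162 183 183 180 182 183 180 177 178 172 173 197 195 194]
258 [166 167 150  33  24  22  24  22  24  24  23  24  30 151 169 169 171] [197 179 134 161 183 182 180 182 182 180 176 178 172 176 195 195 194]
262 [165 166 149  31  24  23  24  24  24  24  25  24  29 152 167 168 168] [196 189 130 158 182 181 179 182 182 180 176 178 170 174 196 194 194]
266 [168 167 153  33  23  24  23  24  23  24  25  24  29 148 169 170 170] [191 154 135 156 181 182 179 181 181 179 176 177 170 167 193 192 192]
270 [166 159 156  33  21  23  23  25  24  23  23  23  27 134 169 164 163] [175 135 134 156 180 181 177 174 170 176 175 176 168 126 133 132 127]
```

View pics/k3.png

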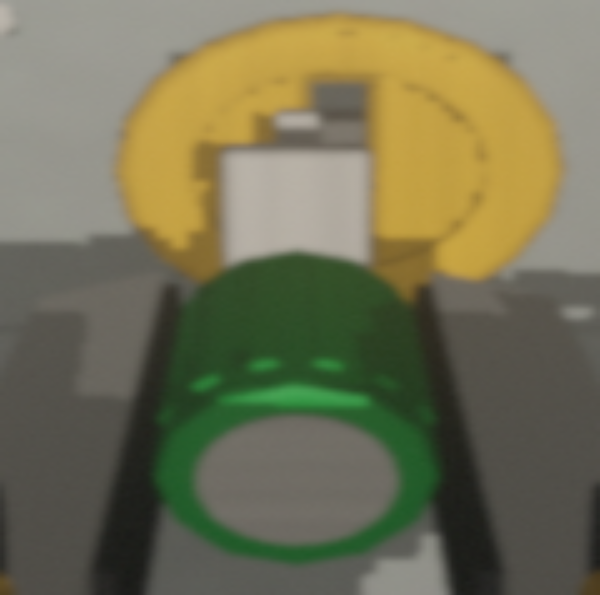

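>>> servo_tool(
  rows=[
    [0.0063, -0.003, -0.005, 0, 0, -0.01, -1],
    [0.0063, -0.003, -0.01, 0, 0, -0.01, -1],
    [0.0063, -0.003, -0.015, 0, 0, -0.01, -1],
    [0.0063, -0.003, -0.02, 0, 0, -0.01, -1],
    [0.0063, -0.003, -0.025, 0, 0, -0.01, -1],
    [0.0063, -0.003, -0.03, 0, 0, -0.01, -1],
    [0.0063, -0.003, -0.035, 0, 0, -0.01, -1],
    [0.0063, -0.003, -0.04, 0, 0, -0.01, -1],
  ],
)

```text
time_s: 7.98
ee_pos: [0.6424, 0.1283, 0.1999]
eef_rot: [3.14, 0.0, 1.615]
force: [0.2, 0.9, -0.8]
grip_width: 0.0218
```

>>> servo_tool(
  rows=[
    [0, 0, -0.008, 0, 0, 0.004, -1],
    [0, 0, -0.016, 0, 0, 0.004, -1],
    [0, 0, -0.024, 0, 0, 0.004, -1],
    [0, 0, -0.032, 0, 0, 0.004, -1],
    [0, 0, -0.039, 0, 0, 0.004, -1],
    [0, 0, -0.044, 0, 0, 0.004, -1],
    [0, 0, -0.046, 0, 0, 0.004, -1],
    [0, 0, -0.046, 0, 0, 0.004, -1],
  ],
)

```text
time_s: 8.65
ee_pos: [0.6425, 0.1282, 0.155]
eef_rot: [3.139, 0.0, 1.619]
force: [-3.9, -0.9, 8.4]
grip_width: 0.0213
```

>>> servo_tool(
  rows=[
    [0, 0, 0, 0, 0, -0.08, -1],
    [0, 0, 0, 0, 0, -0.16, -1],
    [0, 0, 0, 0, 0, -0.24, -1],
    [0, 0, 0, 0, 0, -0.32, -1],
    [0, 0, 0, 0, 0, -0.4, -1],
    [0, 0, 0, 0, 0, -0.46, -1],
    [0, 0, 0, 0, 0, -0.52, -1],
    [0, 0, 0, 0, 0, -0.56, -1],
  ],
)

```text
time_s: 9.32
ee_pos: [0.6429, 0.1288, 0.1553]
eef_rot: [3.138, -0.001, 1.056]
force: [2.6, 5.3, 0.5]
grip_width: 0.0214
```

Run:
```python
from h import *
o=ctrl.get_obs()
for k in o: print(k,np.round(o[k],4))
```

```text
time_s 9.3167
qpos [ 1.4230e-01  5.7470e-01  1.2483e+00 -1.1000e-03  1.3152e+00  6.5690e-01]
joint_vel [ 0.0036  0.0013 -0.003   0.0033 -0.0033  0.4453]
tau [-2.70460e+00 -6.77117e+01 -3.40162e+01 -8.96600e-01  7.02400e-01
  1.30000e-02]
ee_pos [0.6429 0.1288 0.1553]
eef_rot [ 3.1383e+00 -1.2000e-03  1.0565e+00]
force [2.6304 5.3205 0.5499]
moment [ 1.2237 -0.5353  0.4936]
grip_width 0.0214
```

Run:
```python
from h import *
p,T=shot("wrist","w4"); o=ctrl.get_obs(); print(o["moment"],o["force"],o["eef_rot"])
cv2.imwrite("pics/k4.png",cv2.resize(p["image"][180:370,240:400],None,fx=4,fy=3)[:,:,::-1])
```

```text
[ 0.79079297 -0.34637449  0.41874433] [2.3520684  2.99480421 1.29451406] [ 3.13830746e+00 -1.36443453e-03  1.05460017e+00]
```

View pics/k4.png

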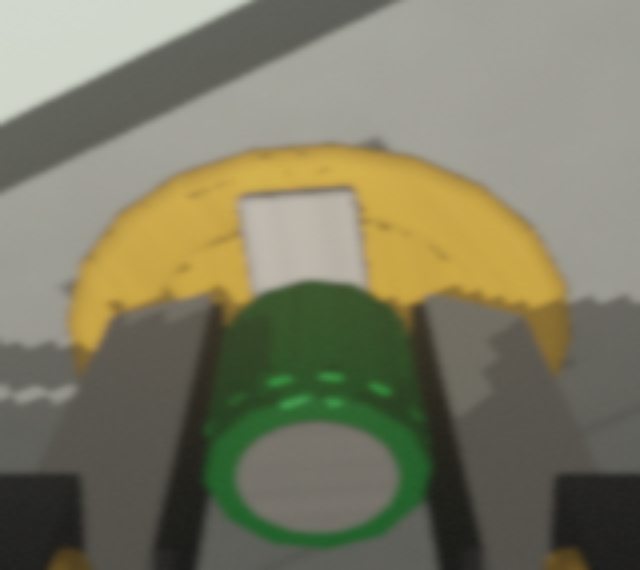

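Green stopped at about 0.5 rad with a rising moment and slipped a little in the grip, so it is a wrong key. I'll turn it back and withdraw it.

>>> servo_tool(
  rows=[
    [0, 0, 0, 0, 0, 0.1, -1],
    [0, 0, 0, 0, 0, 0.2, -1],
    [0, 0, 0, 0, 0, 0.3, -1],
    [0, 0, 0, 0, 0, 0.4, -1],
    [0, 0, 0, 0, 0, 0.46, -1],
    [0, 0, 0, 0, 0, 0.49, -1],
    [0, 0, 0, 0, 0, 0.49, -1],
    [0, 0, 0, 0, 0, 0.49, -1],
  ],
)

```text
time_s: 10.03
ee_pos: [0.6427, 0.129, 0.1552]
eef_rot: [3.139, -0.001, 1.544]
force: [-3.5, -0.0, 1.0]
grip_width: 0.0214
```

Run:
```python
from h import *
p,T=shot("wrist","w4"); o=ctrl.get_obs(); print(o["moment"],o["force"],o["eef_rot"])
cv2.imwrite("pics/k5.png",cv2.resize(p["image"][180:370,240:400],None,fx=4,fy=3)[:,:,::-1])
```

```text
[ 0.21904669  0.72737233 -0.10440796] [-3.35201491  0.80219842  0.6285849 ] [ 3.13897145e+00 -1.39061637e-03  1.54374327e+00]
```

View pics/k5.png

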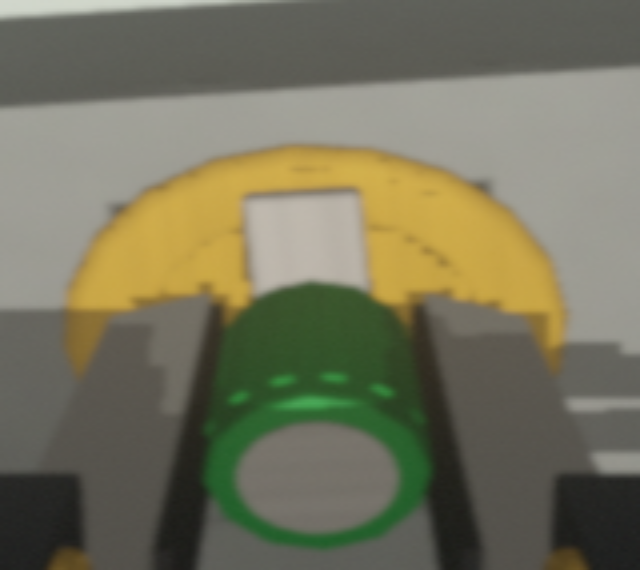

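```bash
cat >> h.py <<'E'
def collar(p,T,z,v0=244,v1=272,u0=285,u1=350):
    "key yaw from grey collar pixels rows v0..v1"
    hsv=cv2.cvtColor(p["image"],cv2.COLOR_RGB2HSV); L=[]
    for v in range(v0,v1):
        m=(hsv[v,u0:u1,1]<70)&(hsv[v,u0:u1,2]>110); r=np.where(m)[0]
        if len(r)>10:
            a=atz(p,T,u0+r.min(),v,z);b=atz(p,T,u0+r.max(),v,z)
            if .011<abs(np.linalg.norm(b-a))<.017: L.append((a+b)[:2]/2)
    L=np.array(L,np.float32); 
    if len(L)<5: return len(L)
    f=cv2.fitLine(L,cv2.DIST_L2,0,.01,.01).ravel(); a=np.arctan2(f[1],f[0]); return len(L),round(float(a),4),f[2:],L[0],L[-1]
E
python3 - <<'E'
from h import *
p,T=shot("wrist"); o=ctrl.get_obs(); print(o["eef_rot"],collar(p,T,.149,246,274))
E
```

```text
[ 3.13882773e+00 -1.41446732e-03  1.54385227e+00] (28, -1.5288, array([0.64192146, 0.14551872], dtype=float32), array([0.64173853, 0.1521009 ], dtype=float32), array([0.64227444, 0.13885853], dtype=float32))
```

>>> servo_tool(
  rows=[
    [0, 0, 0, 0, 0, 0.05, -1],
    [0, 0, 0, 0, 0, 0.1, -1],
    [0, 0, 0, 0, 0, 0.1, -1],
    [0, 0, 0, 0, 0, 0.05, -1],
    [0, 0, 0, 0, 0, 0.01, -1],
    [0, 0, 0.01, 0, 0, 0.01, -1],
    [0, 0, 0.02, 0, 0, 0.01, -1],
    [0, 0, 0.03, 0, 0, 0.01, -1],
  ],
)

```text
time_s: 10.8
ee_pos: [0.643, 0.1289, 0.1867]
eef_rot: [3.138, -0.001, 1.554]
force: [-0.5, -1.0, -0.9]
grip_width: 0.0213
```

>>> servo_tool(
  rows=[
    [0, 0, 0.035, 0, 0, 0, -1],
    [0, 0, 0.065, 0, 0, -0.1, -1],
    [-0.03, 0.03, 0.08, 0, 0, -0.22, -1],
    [-0.06, 0.06, 0.08, 0, 0, -0.34, -1],
    [-0.09, 0.09, 0.08, 0, 0, -0.46, -1],
    [-0.12, 0.12, 0.08, 0, 0, -0.58, -1],
    [-0.15, 0.15, 0.08, 0, 0, -0.7, -1],
    [-0.18, 0.17, 0.08, 0, 0, -0.82, -1],
  ],
)

```text
time_s: 11.47
ee_pos: [0.4645, 0.2985, 0.268]
eef_rot: [3.137, -0.003, 0.733]
force: [0.4, 0.2, -1.4]
grip_width: 0.0215
```

>>> servo_tool(
  rows=[
    [-0.015, 0.01, 0, 0, 0, -0.12, -1],
    [-0.015, 0.01, 0, 0, 0, -0.24, -1],
    [-0.015, 0.01, 0, 0, 0, -0.36, -1],
    [-0.015, 0.01, 0, 0, 0, -0.48, -1],
    [-0.015, 0.01, 0, 0, 0, -0.59, -1],
    [-0.015, 0.01, 0, 0, 0, -0.59, -1],
    [-0.015, 0.01, 0, 0, 0, -0.59, -1],
    [-0.015, 0.01, 0, 0, 0, -0.59, -1],
  ],
)

```text
time_s: 12.13
ee_pos: [0.4496, 0.3085, 0.2686]
eef_rot: [3.138, -0.004, 0.147]
force: [1.2, -0.1, -0.5]
grip_width: 0.0216
```

Run:
```python
from rack import *
p,T=shot("wrist","w6"); o=ctrl.get_obs(); print(o["ee_pos"],o["eef_rot"]); rack(p,T)
print(collar(p,T,o["ee_pos"][2]-.006,240,280))
```

```text
[0.44957952 0.30844549 0.26841594] [ 3.13759417 -0.00384481  0.14658302]
rack ((0.5014406442642212, 0.3227577805519104), (0.1950940191745758, 0.05009029060602188), 12.356715202331543)
red 284 [0.5601 0.3346 0.1176] [0.5721 0.3455 0.1204]
blue 34 [0.5074 0.3207 0.1185] [0.5113 0.3295 0.1194]
2
```

View pics/w6.png

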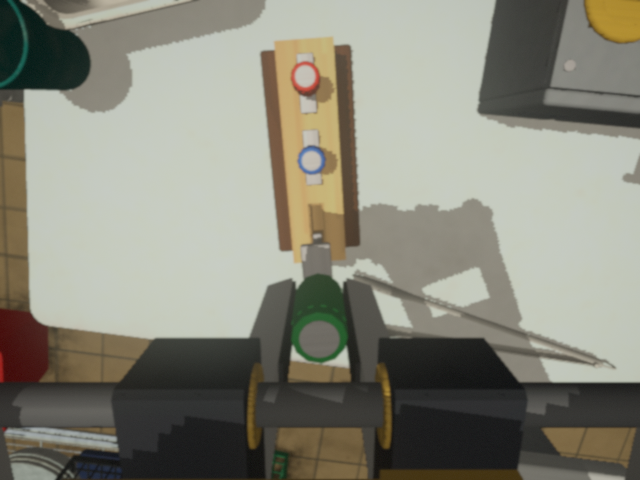

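>>> servo_tool(
  rows=[
    [-0.0095, 0.001, -0.03, 0, 0, 0, -1],
    [-0.0095, 0.001, -0.06, 0, 0, 0, -1],
    [-0.0095, 0.001, -0.09, 0, 0, 0, -1],
    [-0.0095, 0.001, -0.11, 0, 0, 0, -1],
    [-0.0095, 0.001, -0.125, 0, 0, 0, -1],
    [-0.0095, 0.001, -0.14, 0, 0, 0, -1],
    [-0.0095, 0.001, -0.15, 0, 0, 0, -1],
    [-0.0095, 0.001, -0.155, 0, 0, 0, -1],
  ],
)

```text
time_s: 12.85
ee_pos: [0.4398, 0.3092, 0.1123]
eef_rot: [3.137, -0.003, 0.148]
force: [-0.8, -0.8, -1.0]
grip_width: 0.0213
```

>>> servo_tool(
  rows=[
    [0, 0, -0.012, 0, 0, 0, -1],
    [0, 0, -0.024, 0, 0, 0, -1],
    [0, 0, -0.032, 0, 0, 0, -1],
    [0, 0, -0.033, 0, 0, 0, -1],
    [0, 0, -0.033, 0, 0, 0, 0],
    [0, 0, -0.033, 0, 0, 0, 0],
    [0, 0, -0.033, 0, 0, 0, 0],
    [0, 0, -0.033, 0, 0, 0, 0],
  ],
)

```text
time_s: 13.52
ee_pos: [0.44, 0.3094, 0.0798]
eef_rot: [3.137, -0.003, 0.148]
force: [0.7, -0.7, -0.1]
grip_width: 0.0447
```

>>> servo_tool(
  rows=[
    [0, 0, 0.03, 0, 0, 0, 0],
    [0, 0, 0.06, 0, 0, 0.0, 0],
    [0.02, 0.005, 0.065, 0, 0, 0.03, 0],
    [0.045, 0.01, 0.065, 0, 0, 0.068, 0],
    [0.061, 0.0133, 0.06, 0, 0, 0.068, 0],
    [0.061, 0.0133, 0.05, 0, 0, 0.068, 0],
    [0.061, 0.0133, 0.025, 0, 0, 0.068, 0],
    [0.061, 0.0133, 0.0, 0, 0, 0.068, 0],
  ],
)

```text
time_s: 14.18
ee_pos: [0.501, 0.3227, 0.0794]
eef_rot: [3.138, -0.005, 0.216]
force: [-0.9, -0.3, -0.1]
grip_width: 0.0471
```

>>> servo_tool(
  rows=[
    [0, 0, 0, 0, 0, 0, 0],
    [0, 0, 0, 0, 0, 0, -1],
    [0, 0, 0, 0, 0, 0, -1],
    [0, 0, 0, 0, 0, 0, -1],
    [0, 0, 0, 0, 0, 0, -1],
    [0, 0, 0, 0, 0, 0, -1],
    [0, 0, 0, 0, 0, 0, -1],
    [0, 0, 0, 0, 0, 0, -1],
  ],
)

```text
time_s: 14.85
ee_pos: [0.5014, 0.323, 0.0807]
eef_rot: [3.138, -0.006, 0.216]
force: [-1.0, -0.6, 7.6]
grip_width: 0.0212
```

>>> servo_tool(
  rows=[
    [0, 0, 0.03, 0, 0, 0, -1],
    [0, 0, 0.07, 0, 0, 0, -1],
    [0, 0, 0.11, 0, 0, 0, -1],
    [0.01, -0.01, 0.145, 0, 0, 0.1, -1],
    [0.03, -0.04, 0.16, 0, 0, 0.22, -1],
    [0.06, -0.07, 0.16, 0, 0, 0.34, -1],
    [0.08, -0.1, 0.16, 0, 0, 0.46, -1],
    [0.1, -0.13, 0.16, 0, 0, 0.58, -1],
  ],
)

```text
time_s: 15.52
ee_pos: [0.6023, 0.1914, 0.2413]
eef_rot: [3.138, -0.007, 0.802]
force: [0.1, 1.2, -1.5]
grip_width: 0.0214
```

>>> servo_tool(
  rows=[
    [0.02, -0.03, 0, 0, 0, 0.12, -1],
    [0.041, -0.0645, 0, 0, 0, 0.24, -1],
    [0.041, -0.0645, 0, 0, 0, 0.36, -1],
    [0.041, -0.0645, 0, 0, 0, 0.48, -1],
    [0.041, -0.0645, 0, 0, 0, 0.6, -1],
    [0.041, -0.0645, 0, 0, 0, 0.72, -1],
    [0.041, -0.0645, 0, 0, 0, 0.83, -1],
    [0.041, -0.0645, 0, 0, 0, 0.83, -1],
  ],
)

```text
time_s: 16.18
ee_pos: [0.6433, 0.1269, 0.2415]
eef_rot: [3.138, -0.007, 1.637]
force: [0.3, 0.1, -0.6]
grip_width: 0.0217
```

Run:
```python
from h import *
p,T=shot("wrist"); o=ctrl.get_obs(); print(o["ee_pos"],o["eef_rot"]);  c=cloud(p,T)
print(collar(p,T,o["ee_pos"][2]-.0077,236,278)); print(c[337,320],c[330:345:5,300:340:5,2])
cv2.imwrite("pics/k6.png",cv2.resize(p["image"][180:370,240:400],None,fx=4,fy=3)[:,:,::-1])
```

```text
[0.64325841 0.12688108 0.24147436] [ 3.13783312 -0.00706989  1.6302766 ]
(29, -1.4873, array([0.6423079 , 0.14410858], dtype=float32), array([0.641783  , 0.15093401], dtype=float32), array([0.6429118 , 0.13721113], dtype=float32))
[0.64377475 0.1265477  0.27982426] [[0.27957521 0.28032039 0.28083132 0.28101136 0.27962776 0.28004314
  0.28000338 0.28048164]
 [0.27928604 0.2793247  0.28015436 0.27934468 0.2795809  0.27943164
  0.28016131 0.28066394]
 [0.2793697  0.27989822 0.27935889 0.28009705 0.27944573 0.28017639
  0.27861729 0.28038948]]
```

View pics/k6.png

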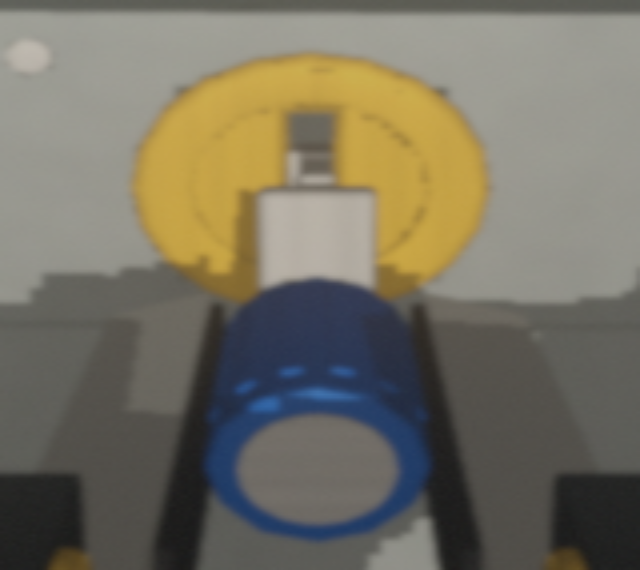

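>>> servo_tool(
  rows=[
    [-0.0008, 0.0014, -0.008, 0, 0, -0.007, -1],
    [-0.0008, 0.0014, -0.016, 0, 0, -0.007, -1],
    [-0.0008, 0.0014, -0.022, 0, 0, -0.007, -1],
    [-0.0008, 0.0014, -0.028, 0, 0, -0.007, -1],
    [-0.0008, 0.0014, -0.033, 0, 0, -0.007, -1],
    [-0.0008, 0.0014, -0.037, 0, 0, -0.007, -1],
    [-0.0008, 0.0014, -0.041, 0, 0, -0.007, -1],
    [-0.0008, 0.0014, -0.045, 0, 0, -0.007, -1],
  ],
)

```text
time_s: 16.9
ee_pos: [0.6425, 0.1283, 0.1962]
eef_rot: [3.138, -0.007, 1.623]
force: [-0.2, -0.3, -0.5]
grip_width: 0.0213
```

>>> servo_tool(
  rows=[
    [0, 0, -0.008, 0, 0, 0.0, -1],
    [0, 0, -0.016, 0, 0, 0.0, -1],
    [0, 0, -0.024, 0, 0, 0.0, -1],
    [0, 0, -0.032, 0, 0, 0.0, -1],
    [0, 0, -0.037, 0, 0, 0.0, -1],
    [0, 0, -0.04, 0, 0, 0.0, -1],
    [0, 0, -0.041, 0, 0, 0.0, -1],
    [0, 0, -0.041, 0, 0, 0.0, -1],
  ],
)

```text
time_s: 17.57
ee_pos: [0.6425, 0.1283, 0.1567]
eef_rot: [3.137, -0.007, 1.623]
force: [-6.6, -1.1, 11.2]
grip_width: 0.0213
```

>>> servo_tool(
  rows=[
    [0, 0, 0, 0, 0, -0.08, -1],
    [0, 0, 0, 0, 0, -0.16, -1],
    [0, 0, 0, 0, 0, -0.24, -1],
    [0, 0, 0, 0, 0, -0.32, -1],
    [0, 0, 0, 0, 0, -0.4, -1],
    [0, 0, 0, 0, 0, -0.46, -1],
    [0, 0, 0, 0, 0, -0.52, -1],
    [0, 0, 0, 0, 0, -0.56, -1],
  ],
)

```text
time_s: 18.23
ee_pos: [0.6429, 0.1288, 0.157]
eef_rot: [3.136, -0.009, 1.061]
force: [1.8, 4.4, 0.5]
grip_width: 0.0218
```

Run:
```python
from h import *
o=ctrl.get_obs(); print(o["moment"],o["force"],o["eef_rot"])
p,T=shot("wrist")
cv2.imwrite("pics/k7.png",cv2.resize(p["image"][180:370,240:400],None,fx=4,fy=3)[:,:,::-1])
o=ctrl.get_obs(); print(o["moment"],o["force"],o["eef_rot"])
print(collar(p,T,.149,248,274))
```

```text
[ 0.84464361 -0.4341384   0.55813612] [1.78740046 4.3686361  0.45293663] [ 3.13587876 -0.00861284  1.06072414]
[ 0.73429389 -0.43540241  0.51466899] [1.83234378 3.15463341 1.73856675] [ 3.13578815 -0.00879047  1.058832  ]
(26, 1.1545, array([0.6491037 , 0.14321476], dtype=float32), array([0.6517056 , 0.14880544], dtype=float32), array([0.64666724, 0.13746056], dtype=float32))
```

View pics/k7.png

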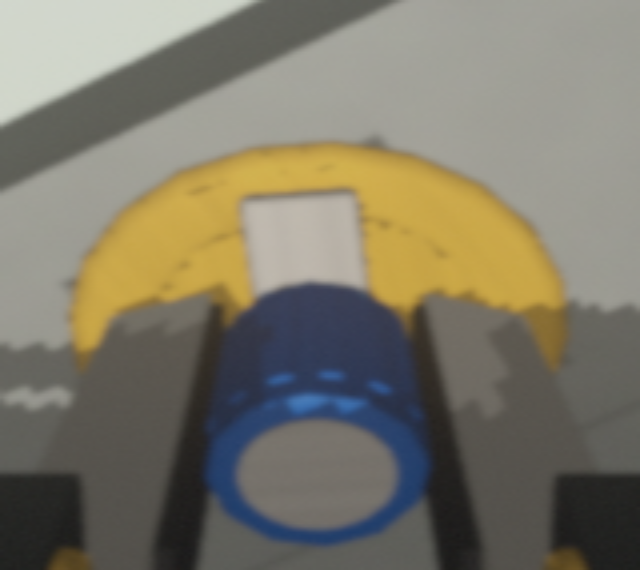

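Blue stops at the same place (moment 0.55, collar slipped), so it is wrong too. I'll turn it back and withdraw it.

>>> servo_tool(
  rows=[
    [0, 0, 0, 0, 0, 0.1, -1],
    [0, 0, 0, 0, 0, 0.2, -1],
    [0, 0, 0, 0, 0, 0.3, -1],
    [0, 0, 0, 0, 0, 0.4, -1],
    [0, 0, 0, 0, 0, 0.5, -1],
    [0, 0, 0, 0, 0, 0.56, -1],
    [0, 0, 0, 0, 0, 0.56, -1],
    [0, 0, 0, 0, 0, 0.48, -1],
  ],
)

```text
time_s: 18.95
ee_pos: [0.6429, 0.1289, 0.1569]
eef_rot: [3.136, -0.009, 1.539]
force: [-0.3, -0.8, -0.5]
grip_width: 0.0214
```

Run:
```python
from h import *
p,T=shot("wrist")
o=ctrl.get_obs(); print(o["moment"],o["force"],o["eef_rot"])
print(collar(p,T,.149,248,274))
```

```text
[ 0.03330806  0.01734045 -0.01113905] [-0.3881761  -0.15388387 -1.58390155] [ 3.13563052 -0.00863743  1.52848361]
(26, -1.5279, array([0.64252466, 0.14442036], dtype=float32), array([0.6425127 , 0.15056819], dtype=float32), array([0.6427918 , 0.13820237], dtype=float32))
```

>>> servo_tool(
  rows=[
    [0, 0, 0.02, 0, 0, 0, -1],
    [0, 0, 0.05, 0, 0, 0, -1],
    [0, 0, 0.085, 0, 0, -0.05, -1],
    [-0.02, 0.02, 0.112, 0, 0, -0.16, -1],
    [-0.05, 0.05, 0.112, 0, 0, -0.28, -1],
    [-0.08, 0.08, 0.112, 0, 0, -0.4, -1],
    [-0.11, 0.11, 0.112, 0, 0, -0.52, -1],
    [-0.14, 0.14, 0.112, 0, 0, -0.64, -1],
  ],
)

```text
time_s: 19.67
ee_pos: [0.5046, 0.2668, 0.269]
eef_rot: [3.135, -0.009, 0.885]
force: [0.8, 0.1, -1.5]
grip_width: 0.0212
```

>>> servo_tool(
  rows=[
    [-0.03, 0.02, 0, 0, 0, -0.12, -1],
    [-0.053, 0.04, 0, 0, 0, -0.24, -1],
    [-0.053, 0.04, 0, 0, 0, -0.36, -1],
    [-0.053, 0.04, 0, 0, 0, -0.48, -1],
    [-0.053, 0.04, 0, 0, 0, -0.6, -1],
    [-0.053, 0.04, 0, 0, 0, -0.72, -1],
    [-0.053, 0.04, 0, 0, 0, -0.757, -1],
    [-0.053, 0.04, 0, 0, 0, -0.757, -1],
  ],
)

```text
time_s: 20.33
ee_pos: [0.4517, 0.3067, 0.269]
eef_rot: [3.135, -0.01, 0.126]
force: [0.6, -0.6, -1.2]
grip_width: 0.0216
```

Run:
```python
from rack import *
p,T=shot("wrist","w8"); o=ctrl.get_obs(); print(o["ee_pos"],o["eef_rot"]); rack(p,T)
```

```text
[0.45163868 0.30674194 0.26900774] [ 3.13523818 -0.00947965  0.12917   ]
rack ((0.5013291835784912, 0.32268649339675903), (0.19522128999233246, 0.05008510500192642), 12.363800048828125)
red 266 [0.5598 0.3343 0.1176] [0.5721 0.3454 0.1206]
green 102 [0.4458 0.3108 0.1184] [0.4499 0.3191 0.1205]
```

View pics/w8.png

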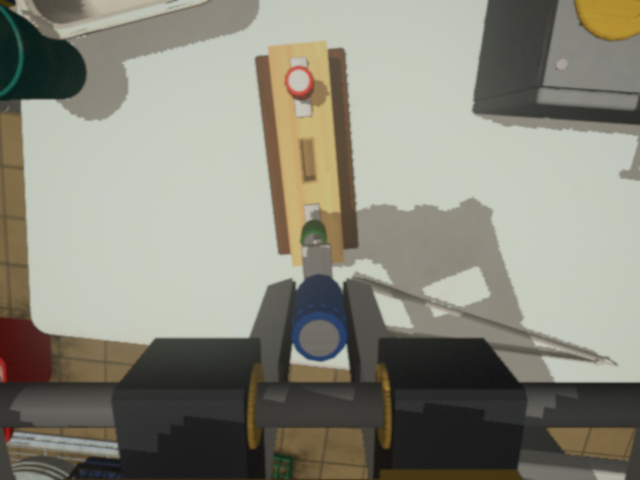

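>>> servo_tool(
  rows=[
    [0.03, 0.01, 0, 0, 0, 0.003, -1],
    [0.0495, 0.016, -0.01, 0, 0, 0.003, -1],
    [0.0495, 0.016, -0.04, 0, 0, 0.003, -1],
    [0.0495, 0.016, -0.07, 0, 0, 0.003, -1],
    [0.0495, 0.016, -0.1, 0, 0, 0.003, -1],
    [0.0495, 0.016, -0.12, 0, 0, 0.003, -1],
    [0.0495, 0.016, -0.135, 0, 0, 0.003, -1],
    [0.0495, 0.016, -0.15, 0, 0, 0.003, -1],
  ],
)

```text
time_s: 21.05
ee_pos: [0.501, 0.3226, 0.1177]
eef_rot: [3.135, -0.009, 0.134]
force: [0.6, 1.0, -0.7]
grip_width: 0.0212
```

>>> servo_tool(
  rows=[
    [0, 0, -0.012, 0, 0, 0, -1],
    [0, 0, -0.024, 0, 0, 0, -1],
    [0, 0, -0.035, 0, 0, 0, -1],
    [0, 0, -0.038, 0, 0, 0, -1],
    [0, 0, -0.038, 0, 0, 0, 0],
    [0, 0, -0.038, 0, 0, 0, 0],
    [0, 0, -0.038, 0, 0, 0, 0],
    [0, 0, -0.038, 0, 0, 0, 0],
  ],
)

```text
time_s: 21.72
ee_pos: [0.5012, 0.3226, 0.0799]
eef_rot: [3.135, -0.009, 0.135]
force: [-0.2, -0.1, -0.6]
grip_width: 0.0445
```

>>> servo_tool(
  rows=[
    [0, 0, 0.03, 0, 0, 0, 0],
    [0, 0, 0.06, 0, 0, 0.0, 0],
    [0.02, 0.005, 0.065, 0.007, 0.009, 0.03, 0],
    [0.045, 0.01, 0.065, 0.007, 0.009, 0.08, 0],
    [0.0606, 0.0134, 0.06, 0.007, 0.009, 0.08, 0],
    [0.0606, 0.0134, 0.05, 0.007, 0.009, 0.08, 0],
    [0.0606, 0.0134, 0.025, 0.007, 0.009, 0.08, 0],
    [0.0606, 0.0134, 0.0, 0.007, 0.009, 0.08, 0],
  ],
)

```text
time_s: 22.38
ee_pos: [0.5617, 0.336, 0.0792]
eef_rot: [-3.139, -0.003, 0.214]
force: [0.9, -0.6, -0.4]
grip_width: 0.0469
```

>>> servo_tool(
  rows=[
    [0, 0, 0, 0, 0, 0, 0],
    [0, 0, 0, 0, 0, 0, -1],
    [0, 0, 0, 0, 0, 0, -1],
    [0, 0, 0, 0, 0, 0, -1],
    [0, 0, 0, 0, 0, 0, -1],
    [0, 0, 0, 0, 0, 0, -1],
    [0, 0, 0, 0, 0, 0, -1],
    [0, 0, 0, 0, 0, 0, -1],
  ],
  newtons=50,
)

```text
time_s: 23.05
ee_pos: [0.5622, 0.3363, 0.0807]
eef_rot: [-3.139, -0.005, 0.214]
force: [-1.6, -1.3, 6.6]
grip_width: 0.0214
```

>>> servo_tool(
  rows=[
    [0, 0, 0.03, 0, 0, 0, -1],
    [0, 0, 0.07, 0, 0, 0, -1],
    [0, 0, 0.11, 0, 0, 0, -1],
    [0, -0.01, 0.145, 0, 0, 0.1, -1],
    [0.01, -0.04, 0.16, 0, 0, 0.22, -1],
    [0.02, -0.08, 0.16, 0, 0, 0.34, -1],
    [0.04, -0.11, 0.16, 0, 0, 0.46, -1],
    [0.05, -0.14, 0.16, 0, 0, 0.58, -1],
  ],
)

```text
time_s: 23.72
ee_pos: [0.6131, 0.1944, 0.2414]
eef_rot: [-3.139, -0.006, 0.8]
force: [0.4, -0.2, -1.1]
grip_width: 0.0213
```

>>> servo_tool(
  rows=[
    [0.02, -0.04, 0, 0, 0, 0.12, -1],
    [0.03, -0.067, 0, 0, 0, 0.24, -1],
    [0.03, -0.067, 0, 0, 0, 0.36, -1],
    [0.03, -0.067, 0, 0, 0, 0.48, -1],
    [0.03, -0.067, 0, 0, 0, 0.6, -1],
    [0.03, -0.067, 0, 0, 0, 0.72, -1],
    [0.03, -0.067, 0, 0, 0, 0.82, -1],
    [0.03, -0.067, 0, 0, 0, 0.82, -1],
  ],
)

```text
time_s: 24.38
ee_pos: [0.6431, 0.1274, 0.2416]
eef_rot: [-3.14, -0.006, 1.625]
force: [-0.5, -0.8, -0.8]
grip_width: 0.0215
```

Run:
```python
from h import *
p,T=shot("wrist"); o=ctrl.get_obs(); print(o["ee_pos"],o["eef_rot"]);  c=cloud(p,T)
print(collar(p,T,o["ee_pos"][2]-.0077,248,272)); print(c[337,320])
cv2.imwrite("pics/k8.png",cv2.resize(p["image"][180:370,240:400],None,fx=4,fy=3)[:,:,::-1])
```

```text
[0.64309164 0.12743611 0.24156924] [-3.13966406 -0.0056048   1.61832656]
(24, -1.4934, array([0.64241874, 0.14342667], dtype=float32), array([0.6422202, 0.1490715], dtype=float32), array([0.6428159 , 0.13774024], dtype=float32))
[0.64376953 0.12778841 0.2811642 ]
```

View pics/k8.png

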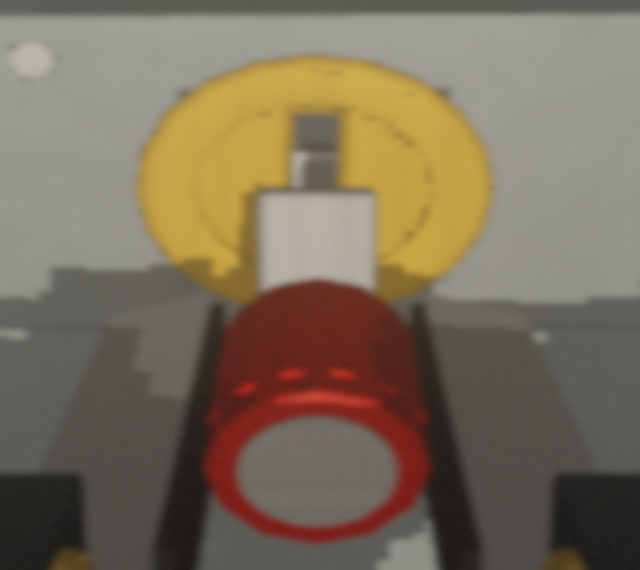

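Red is held straight, with its collar at (318,245) in line with the head. I'll insert it.

>>> servo_tool(
  rows=[
    [-0.0006, 0.001, -0.008, 0, 0, 0.004, -1],
    [-0.0006, 0.001, -0.016, 0, 0, 0.004, -1],
    [-0.0006, 0.001, -0.022, 0, 0, 0.004, -1],
    [-0.0006, 0.001, -0.028, 0, 0, 0.004, -1],
    [-0.0006, 0.001, -0.033, 0, 0, 0.004, -1],
    [-0.0006, 0.001, -0.037, 0, 0, 0.004, -1],
    [-0.0006, 0.001, -0.041, 0, 0, 0.004, -1],
    [-0.0006, 0.001, -0.045, 0, 0, 0.004, -1],
  ],
)

```text
time_s: 25.1
ee_pos: [0.6425, 0.1285, 0.1963]
eef_rot: [-3.14, -0.006, 1.622]
force: [0.3, -0.5, -0.5]
grip_width: 0.0213
```

>>> servo_tool(
  rows=[
    [0, 0, -0.008, 0, 0, 0.0, -1],
    [0, 0, -0.016, 0, 0, 0.0, -1],
    [0, 0, -0.024, 0, 0, 0.0, -1],
    [0, 0, -0.032, 0, 0, 0.0, -1],
    [0, 0, -0.037, 0, 0, 0.0, -1],
    [0, 0, -0.04, 0, 0, 0.0, -1],
    [0, 0, -0.041, 0, 0, 0.0, -1],
    [0, 0, -0.041, 0, 0, 0.0, -1],
  ],
)

```text
time_s: 25.77
ee_pos: [0.6425, 0.1285, 0.1566]
eef_rot: [-3.141, -0.006, 1.622]
force: [-5.7, -0.9, 9.6]
grip_width: 0.0214
```

>>> servo_tool(
  rows=[
    [0, 0, 0, 0, 0, -0.08, -1],
    [0, 0, 0, 0, 0, -0.16, -1],
    [0, 0, 0, 0, 0, -0.24, -1],
    [0, 0, 0, 0, 0, -0.32, -1],
    [0, 0, 0, 0, 0, -0.4, -1],
    [0, 0, 0, 0, 0, -0.46, -1],
    [0, 0, 0, 0, 0, -0.52, -1],
    [0, 0, 0, 0, 0, -0.56, -1],
  ],
)

```text
time_s: 26.43
ee_pos: [0.6428, 0.1285, 0.157]
eef_rot: [3.142, -0.006, 1.059]
force: [0.4, -1.1, 1.8]
grip_width: 0.0217
```

Run:
```python
from h import *
o=ctrl.get_obs(); print(o["ee_pos"],o["moment"],o["force"],o["eef_rot"])
p,T=shot("wrist")
print(collar(p,T,.149,248,274))
```

```text
[0.64283035 0.12847793 0.15699967] [-0.04368502 -0.02358983  0.06192854] [ 0.42942353 -1.12806089  1.78669462] [ 3.14158008 -0.00628816  1.05896849]
(26, 1.0688, array([0.65039444, 0.14210847], dtype=float32), array([0.65350115, 0.14741711], dtype=float32), array([0.64743155, 0.13664798], dtype=float32))
```

Red turns freely (moment 0.06), so it is the right key. I'll complete the turn.

>>> servo_tool(
  rows=[
    [0, 0, 0, 0, 0, -0.08, -1],
    [0, 0, 0, 0, 0, -0.16, -1],
    [0, 0, 0, 0, 0, -0.24, -1],
    [0, 0, 0, 0, 0, -0.32, -1],
    [0, 0, 0, 0, 0, -0.4, -1],
    [0, 0, 0, 0, 0, -0.48, -1],
    [0, 0, 0, 0, 0, -0.56, -1],
    [0, 0, 0, 0, 0, -0.64, -1],
  ],
)

```text
time_s: 27.15
ee_pos: [0.6432, 0.1281, 0.157]
eef_rot: [3.141, -0.007, 0.414]
force: [1.5, -2.3, -1.2]
grip_width: 0.0211
```

>>> servo_tool(
  rows=[
    [0, 0, 0, 0, 0, -0.08, -1],
    [0, 0, 0, 0, 0, -0.16, -1],
    [0, 0, 0, 0, 0, -0.24, -1],
    [0, 0, 0, 0, 0, -0.32, -1],
    [0, 0, 0, 0, 0, -0.38, -1],
    [0, 0, 0, 0, 0, -0.42, -1],
    [0, 0, 0, 0, 0, -0.44, -1],
    [0, 0, 0, 0, 0, -0.44, -1],
  ],
)

```text
time_s: 27.82
ee_pos: [0.6434, 0.1277, 0.157]
eef_rot: [3.14, -0.007, -0.026]
force: [1.6, -3.0, -0.4]
grip_width: 0.0212
```

Run:
```python
from h import *
o=ctrl.get_obs(); print(o["ee_pos"],o["moment"],o["force"],o["eef_rot"])
p,T=shot("wrist","w9")
print(collar(p,T,.149,248,274))
```

```text
[0.64338551 0.12774401 0.15699802] [-0.56320857 -0.14803624  0.0784411 ] [ 1.56244563 -2.99275624 -0.36549857] [ 3.14023911 -0.00738885 -0.02573989]
(26, -0.0272, array([0.6587534 , 0.12786919], dtype=float32), array([0.66489893, 0.12770227], dtype=float32), array([0.6525466, 0.1280378], dtype=float32))
```

View pics/w9.png

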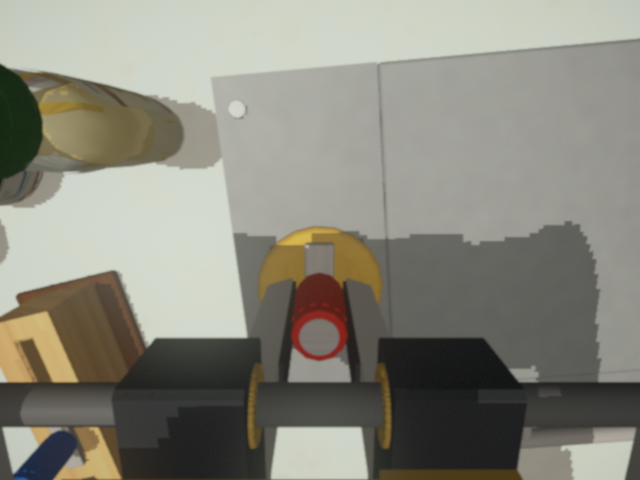

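>>> servo_tool(
  rows=[
    [0, 0, 0, 0, 0, 0, 0],
    [0, 0, 0, 0, 0, 0, 0],
    [0, 0, 0, 0, 0, 0, 0],
    [0, 0, 0.03, 0, 0, 0, 0],
    [0, 0, 0.06, 0, 0, 0, 0],
    [0, 0, 0.09, 0, 0, 0.1, 0],
    [-0.02, -0.03, 0.1, 0, 0, 0.22, 0],
    [-0.04, -0.06, 0.1, 0, 0, 0.34, 0],
  ],
)

```text
time_s: 28.53
ee_pos: [0.6038, 0.0683, 0.2598]
eef_rot: [3.139, -0.012, 0.324]
force: [1.3, -0.8, 0.1]
grip_width: 0.0467
```

>>> servo_tool(
  rows=[
    [-0.02, -0.03, 0, 0, 0, 0.12, 0],
    [-0.04, -0.06, 0, 0, 0, 0.24, 0],
    [-0.053, -0.09, 0, 0, 0, 0.36, 0],
    [-0.053, -0.13, 0, 0, 0, 0.48, 0],
    [-0.053, -0.13, 0, 0, 0, 0.6, 0],
    [-0.053, -0.13, 0, 0, 0, 0.72, 0],
    [-0.053, -0.13, 0, 0, 0, 0.84, 0],
    [-0.053, -0.13, 0, 0, 0, 0.96, 0],
  ],
)

```text
time_s: 29.2
ee_pos: [0.5507, -0.0618, 0.26]
eef_rot: [3.139, -0.012, 1.29]
force: [0.3, 0.9, -0.6]
grip_width: 0.0469
```

>>> servo_tool(
  rows=[
    [0, 0, 0, 0, 0, 0.12, -0.1],
    [0, 0, 0, 0, 0, 0.24, -0.1],
    [0, 0, 0, 0, 0, 0.34, -0.1],
    [0, 0, 0, 0, 0, 0.34, -0.1],
    [0, 0, 0, 0, 0, 0.34, -0.1],
    [0, 0, 0, 0, 0, 0.34, -0.1],
    [0, 0, 0, 0, 0, 0.34, -0.1],
    [0, 0, 0, 0, 0, 0.34, -0.1],
  ],
)

```text
time_s: 29.87
ee_pos: [0.5507, -0.0618, 0.26]
eef_rot: [3.139, -0.012, 1.629]
force: [0.2, 0.4, 1.0]
grip_width: 0.0421
```

Run:
```python
from h import *
p,T=shot("wrist","w10"); o=ctrl.get_obs(); print(o["ee_pos"],o["eef_rot"],o["grip_width"],o["qpos"].round(2)); c=cloud(p,T)
for d in cams.place_of(p,"drawer_handle")[:2]:
    u,v=d["at"][0]*640,d["at"][1]*480; print(d["p"],u,v,atz(p,T,u,v,.12).round(4))
m=(c[...,2]>.112)&(c[...,2]<.131)&(c[...,0]>.48)&(c[...,0]<.565)&(abs(c[...,1]+.04)<.09); q=c[m]; print(len(q),cv2.minAreaRect(q[:,:2].astype(np.float32)),q.mean(0))
shot("side","s10")
```

```text
[ 0.55072904 -0.0617776   0.25996988] [ 3.13910995 -0.0124231   1.62908007] 0.04232241881541776 [-0.18  0.27  1.43  0.01  1.44 -0.24]
0.93 301.632 209.904 [ 0.5369 -0.0454  0.12  ]
3053 ((0.5489665269851685, -0.04268498718738556), (0.0372336283326149, 0.12938304245471954), 3.3206379413604736) [ 0.53999827 -0.03769678  0.12481179]
```

View pics/w10.png

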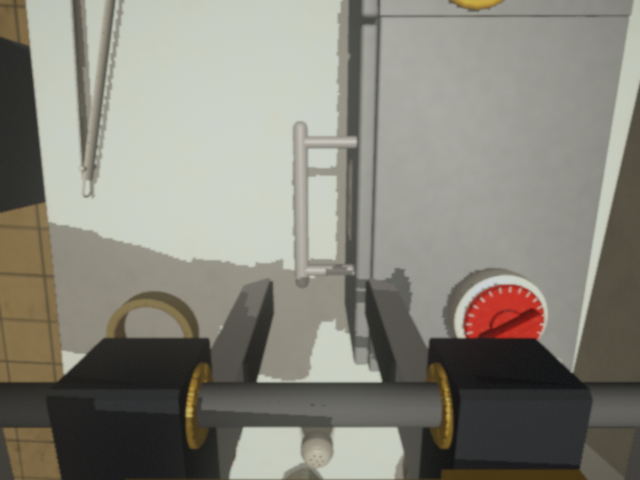

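View pics/s10.png

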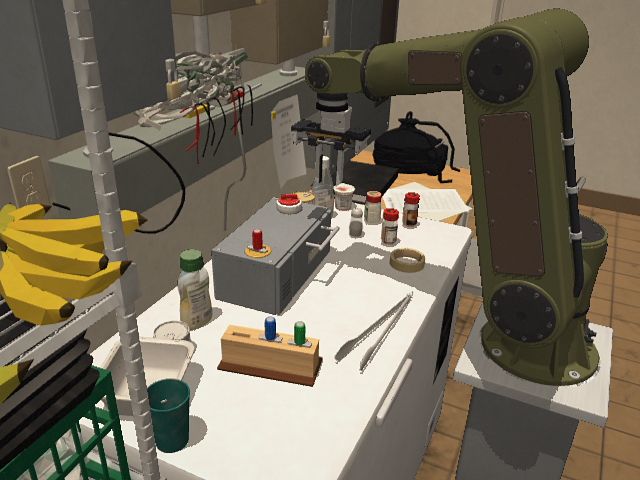

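>>> servo_tool(
  rows=[
    [-0.0137, 0.0168, -0.02, -0.012, 0.0025, -0.006, -0.1],
    [-0.0137, 0.0168, -0.05, -0.012, 0.0025, -0.006, -0.1],
    [-0.0137, 0.0168, -0.08, -0.012, 0.0025, -0.006, -0.1],
    [-0.0137, 0.0168, -0.11, -0.012, 0.0025, -0.006, -0.1],
    [-0.0137, 0.0168, -0.13, -0.012, 0.0025, -0.006, -0.1],
    [-0.0137, 0.0168, -0.145, -0.012, 0.0025, -0.006, -0.1],
    [-0.0137, 0.0168, -0.157, -0.012, 0.0025, -0.006, -0.1],
    [-0.0137, 0.0168, -0.159, -0.012, 0.0025, -0.006, -0.1],
  ],
)

```text
time_s: 30.68
ee_pos: [0.5361, -0.0449, 0.0989]
eef_rot: [-3.138, -0.001, 1.623]
force: [-0.6, 0.1, 0.0]
grip_width: 0.0422
```

>>> servo_tool(
  rows=[
    [0, 0, 0, 0, 0, 0, -1],
    [0, 0, 0, 0, 0, 0, -1],
    [0, 0, 0, 0, 0, 0, -1],
    [0, 0, 0, 0, 0, 0, -1],
    [0, 0, 0, 0, 0, 0, -1],
    [0, 0, 0, 0, 0, 0, -1],
    [0, 0, 0, 0, 0, 0, -1],
    [0, 0, 0, 0, 0, 0, -1],
  ],
  newtons=25,
)

```text
time_s: 31.35
ee_pos: [0.5359, -0.0449, 0.0994]
eef_rot: [-3.138, -0.001, 1.623]
force: [-5.0, -0.5, 4.7]
grip_width: 0.0101
```

>>> servo_tool(
  rows=[
    [-0.008, -0.0004, 0, 0, 0, 0, -1],
    [-0.018, -0.001, 0, 0, 0, 0, -1],
    [-0.028, -0.0015, 0, 0, 0, 0, -1],
    [-0.038, -0.002, 0, 0, 0, 0, -1],
    [-0.048, -0.0025, 0, 0, 0, 0, -1],
    [-0.058, -0.003, 0, 0, 0, 0, -1],
    [-0.068, -0.0036, 0, 0, 0, 0, -1],
    [-0.076, -0.004, 0, 0, 0, 0, -1],
  ],
)

```text
time_s: 32.02
ee_pos: [0.4592, -0.0494, 0.0995]
eef_rot: [-3.138, -0.0, 1.623]
force: [2.3, -5.8, -4.2]
grip_width: 0.0103
```

>>> servo_tool(
  rows=[
    [-0.01, -0.0005, 0, 0, 0, 0, -1],
    [-0.02, -0.001, 0, 0, 0, 0, -1],
    [-0.03, -0.0016, 0, 0, 0, 0, -1],
    [-0.04, -0.0021, 0, 0, 0, 0, -1],
    [-0.048, -0.0025, 0, 0, 0, 0, -1],
    [-0.05, -0.0026, 0, 0, 0, 0, -1],
    [-0.05, -0.0026, 0, 0, 0, 0, -1],
    [-0.05, -0.0026, 0, 0, 0, 0, -1],
  ],
)

```text
time_s: 32.68
ee_pos: [0.4111, -0.0523, 0.0999]
eef_rot: [3.138, 0.001, 1.623]
force: [20.0, -1.8, -14.9]
grip_width: 0.0102
```

>>> servo_tool(
  rows=[
    [0.003, 0, 0, 0, 0, 0, -0.1],
    [0.003, 0, 0, 0, 0, 0, -0.1],
    [0.003, 0, 0, 0, 0, 0, -0.1],
    [0.003, 0, 0.03, 0, 0, 0, -0.1],
    [0.003, 0, 0.07, 0, 0, 0, -0.1],
    [0.03, -0.01, 0.11, 0, 0, 0, 0.2],
    [0.06, -0.02, 0.15, 0, 0, 0, 0.2],
    [0.09, -0.03, 0.18, 0, 0, 0, 0.2],
  ],
)

```text
time_s: 33.35
ee_pos: [0.489, -0.0784, 0.2692]
eef_rot: [3.137, 0.002, 1.623]
force: [-0.1, -0.0, 0.1]
grip_width: 0.0554
```

>>> servo_tool(
  rows=[
    [0.02, -0.01, 0.01, 0, 0, 0, 0.2],
    [0.02, -0.01, 0.01, 0, 0, 0, 0.2],
    [0.02, -0.01, 0.01, 0, 0, 0, 0.2],
    [0.02, -0.01, 0.01, 0, 0, 0, 0.2],
    [0.02, -0.01, 0.01, 0, 0, 0, 0.2],
    [0.02, -0.01, 0.01, 0, 0, 0, 0.2],
    [0.02, -0.01, 0.01, 0, 0, 0, 0.2],
    [0.02, -0.01, 0.01, 0, 0, 0, 0.2],
  ],
)

```text
time_s: 34.02
ee_pos: [0.5087, -0.0882, 0.2792]
eef_rot: [3.137, 0.002, 1.623]
force: [0.1, 0.4, 0.8]
grip_width: 0.0563
```

Run:
```python
from h import *
p,T=shot("wrist","w11"); o=ctrl.get_obs(); print(o["ee_pos"],o["eef_rot"],o["grip_width"]); c=cloud(p,T)
np.savez("pics/w11.npz",T=T,c=c,img=p["image"])
for n,z in (("drawer_handle",.12),("pocket_row",.017)):
  for d in cams.place_of(p,n)[:2]:
    u,v=d["at"][0]*640,d["at"][1]*480; print(n,d["p"],u,v,atz(p,T,u,v,z).round(4))
```

```text
[ 0.50881675 -0.08823675  0.27923787] [3.13669250e+00 1.62906370e-03 1.62311071e+00] 0.05641292082154925
drawer_handle 0.71 201.216 176.01600000000002 [ 0.4128 -0.0534  0.12  ]
pocket_row 0.8 339.776 163.008 [ 0.53   -0.0446  0.017 ]
pocket_row 0.61 269.376 367.584 [ 0.4613 -0.2893  0.017 ]
```

View pics/w11.png

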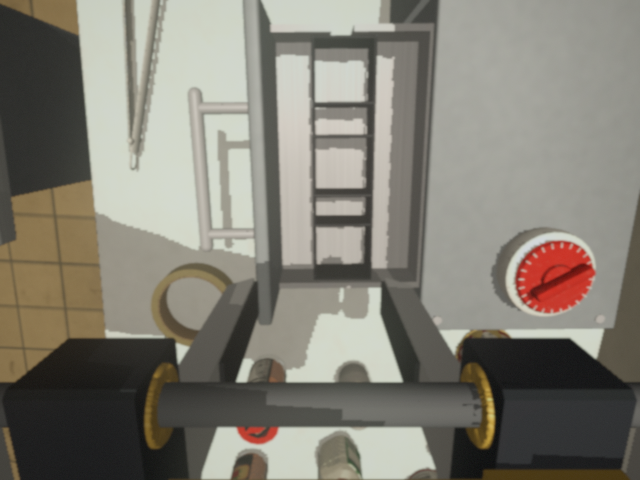

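The drawer is out, showing three pockets at about (342,75), (340,163) and (340,245). Next I'll measure the wall tops.

Run:
```python
from h import *
d=np.load("pics/w11.npz"); c=d["c"]; im=d["img"].astype(int)
for v in (75,120,163,180,245):
    print(v,[(u,c[v,u,0].round(4),c[v,u,1].round(4),c[v,u,2].round(3),int(im[v,u].mean())) for u in range(304,384,4)])
m=(c[...,2]>.052)&(c[...,2]<.072)&(c[...,0]>.48)&(c[...,0]<.575)&(c[...,1]<.08)&(c[...,1]>-.175); q=c[m]
print(len(q),cv2.minAreaRect(q[:,:2].astype(np.float32)))
cv2.imwrite("pics/m.png",m.astype(np.uint8)*255)
```

```text
75 [(304, np.float64(0.489), np.float64(0.0396), np.float64(0.017), 205), (308, np.float64(0.493), np.float64(0.0398), np.float64(0.018), 199), (312, np.float64(0.4977), np.float64(0.0344), np.float64(0.063), 93), (316, np.float64(0.5009), np.float64(0.0401), np.float64(0.018), 200), (320, np.float64(0.5049), np.float64(0.0403), np.float64(0.019), 209), (324, np.float64(0.5089), np.float64(0.0405), np.float64(0.018), 208), (328, np.float64(0.5128), np.float64(0.0408), np.float64(0.017), 206), (332, np.float64(0.5168), np.float64(0.041), np.float64(0.018), 206), (336, np.float64(0.5207), np.float64(0.0411), np.float64(0.019), 207), (340, np.float64(0.5247), np.float64(0.0414), np.float64(0.018), 206), (344, np.float64(0.5286), np.float64(0.0414), np.float64(0.02), 207), (348, np.float64(0.5327), np.float64(0.0419), np.float64(0.017), 207), (352, np.float64(0.5366), np.float64(0.0419), np.float64(0.019), 208), (356, np.float64(0.5406), np.float64(0.0421), np.float64(0.019), 205), (360, np.float64(0.5447), np.float64(0.0425), np.float64(0.017), 206), (364, np.float64(0.5485), np.float64
[... 5481 characters left out ...]
4(0.017), 183), (352, np.float64(0.5491), np.float64(-0.1326), np.float64(0.018), 181), (356, np.float64(0.5535), np.float64(-0.1324), np.float64(0.018), 180), (360, np.float64(0.558), np.float64(-0.1325), np.float64(0.017), 157), (364, np.float64(0.561), np.float64(-0.1293), np.float64(0.028), 83), (368, np.float64(0.5607), np.float64(-0.1204), np.float64(0.06), 55), (372, np.float64(0.5711), np.float64(-0.1316), np.float64(0.018), 150), (376, np.float64(0.5756), np.float64(-0.1314), np.float64(0.018), 181), (380, np.float64(0.58), np.float64(-0.1312), np.float64(0.017), 180)]
5203 ((0.5275349617004395, -0.04469260573387146), (0.09489495307207108, 0.24915072321891785), 0.006442752201110125)
```

View pics/m.png

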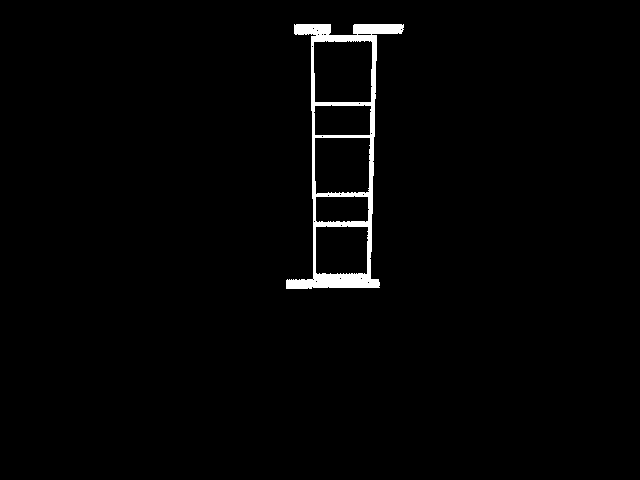

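>>> servo_tool(
  rows=[
    [0, -0.04, 0, 0, 0, 0, 0.3],
    [0, -0.08, 0, 0, 0, 0, 0.3],
    [0, -0.12, 0, 0, 0, 0, 0.3],
    [0, -0.16, 0, 0, 0, 0, 0.3],
    [0, -0.2, 0, 0, 0, 0, 0.3],
    [0, -0.24, 0, 0, 0, 0, 0.3],
    [0, -0.27, 0, 0, 0, 0, 0.3],
    [0, -0.29, 0, 0, 0, 0, 0.3],
  ],
)

```text
time_s: 34.83
ee_pos: [0.5082, -0.3812, 0.2786]
eef_rot: [3.137, 0.001, 1.621]
force: [0.2, 0.5, -1.0]
grip_width: 0.0609
```

>>> servo_tool(
  rows=[
    [0, -0.03, 0, 0, 0, 0, 0.3],
    [0, -0.04, 0, 0, 0, 0, 0.3],
    [0, -0.04, 0, 0, 0, 0, 0.3],
    [0, -0.04, 0, 0, 0, 0, 0.3],
    [0, -0.04, 0, 0, 0, 0, 0.3],
    [0, -0.04, 0, 0, 0, 0, 0.3],
    [0, -0.04, 0, 0, 0, 0, 0.3],
    [0, -0.04, 0, 0, 0, 0, 0.3],
  ],
)

```text
time_s: 35.5
ee_pos: [0.5084, -0.4205, 0.279]
eef_rot: [3.137, 0.002, 1.622]
force: [0.3, 0.5, -0.7]
grip_width: 0.061
```

Run:
```python
from h import *
p,T=shot("wrist","w12"); o=ctrl.get_obs(); print(o["ee_pos"],o["eef_rot"],o["grip_width"]); c=cloud(p,T)
np.savez("pics/w12.npz",T=T,c=c,img=p["image"])
def top(x,y,z0,z1,r=.04):
    m=(np.hypot(c[...,0]-x,c[...,1]-y)<r)&(c[...,2]>z0)&(c[...,2]<z1); q=c[m]
    return len(q),(cv2.minEnclosingCircle(q[:,:2].astype(np.float32)),cv2.minAreaRect(q[:,:2].astype(np.float32)),np.median(q[:,2])) if len(q)>5 else None
print("jr",top(.458,-.303,.098,.112)); print("sq cap",top(.549,-.412,.092,.104)); print("sq sh",top(.549,-.412,.075,.092)); print("mill",top(.56,-.3,.08,.095),top(.56,-.3,.05,.095)); print("jr2",top(.438,-.436,.098,.112))
```

```text
[ 0.50833724 -0.42068345  0.27890141] [3.13701686e+00 1.61084353e-03 1.62171051e+00] 0.061074880692616414
jr (2521, (((0.45937806367874146, -0.3004399240016937), 0.02191806770861149), ((0.45920684933662415, -0.3006049394607544), (0.04271950572729111, 0.04273290932178497), 76.84884643554688), np.float64(0.10606656871185427)))
sq cap (2033, (((0.5510613918304443, -0.4099352955818176), 0.023004600778222084), ((0.551175057888031, -0.40982770919799805), (0.044527191668748856, 0.04434036836028099), 71.28436279296875), np.float64(0.09798213301517505)))
sq sh (131, (((0.5493373870849609, -0.4069519639015198), 0.02255353517830372), ((0.5435105562210083, -0.3992348611354828), (0.044907066971063614, 0.019339611753821373), 37.05474090576172), np.float64(0.0846395712327272)))
mill (1189, (((0.5626492500305176, -0.30335816740989685), 0.016645409166812897), ((0.5626598596572876, -0.30342525243759155), (0.03172943368554115, 0.032420750707387924), 6.420659065246582), np.float64(0.08706673977694251))) (1541, (((0.5615710020065308, -0.30287855863571167), 0.018567323684692383), ((0.561755359172821, -0.3030487596988678), (0.03454625979065895, 0.03556014597415924), 65.39513397216797), np.float64(0.08556476241931071)))
jr2 (1911, (((0.43985477089881897, -0.43817585706710815), 0.021794019266963005), ((0.43990498781204224, -0.437973290681839), (0.04281354323029518, 0.042619913816452026), 29.50240135192871), np.float64(0.10601573470013692)))
```

View pics/w12.png

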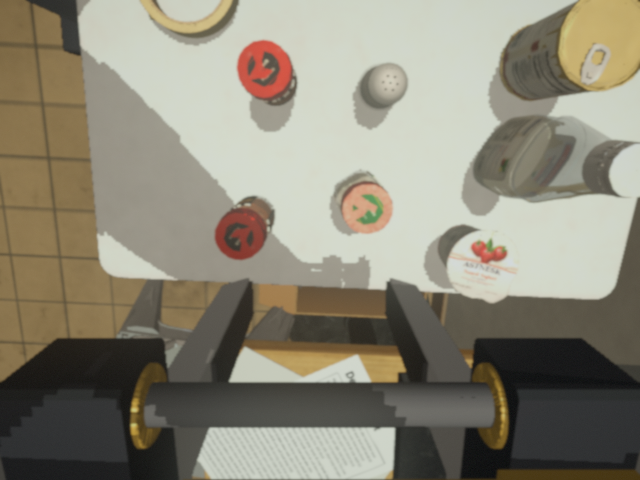

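Run:
```python
from h import *
d=np.load("pics/w12.npz"); im=d["img"]
cv2.imwrite("pics/sq.png",cv2.resize(im[150:260,310:420],None,fx=5,fy=5)[:,:,::-1])
cs=[cloud(*shot(n)) for n in ("scene","side")]+[d["c"]]
allq=[]
for c in cs:
    m=(np.hypot(c[...,0]-.551,c[...,1]+.41)<.042)&(c[...,2]>.03)&(c[...,2]<.08); q=c[m]; allq.append(q); print(len(q),cv2.minAreaRect(q[:,:2].astype(np.float32)))
q=np.vstack(allq)[:,:2].astype(np.float32)
import sys
best=[]
for a in np.arange(-45,45,1):
    t=np.radians(a); r=q@np.array([[np.cos(t),-np.sin(t)],[np.sin(t),np.cos(t)]])
    lo=np.percentile(r,2,axis=0);hi=np.percentile(r,98,axis=0); best.append((np.prod(hi-lo),a,(hi-lo).round(4)))
best.sort(key=lambda x:x[0]); print(best[:6])
pl=np.full((500,500),255,np.uint8)
for x,y in q: 
    u,v=int((x-.50)*5000),int((-.36-y)*5000)
    if 0<=u<500 and 0<=v<500: pl[v,u]=0
cv2.imwrite("pics/plan.png",pl)
```

```text
357 ((0.5412746667861938, -0.4182354509830475), (0.026418540626764297, 0.046310245990753174), 30.287599563598633)
244 ((0.5494589805603027, -0.3950519263744354), (0.05226949229836464, 0.04321445897221565), 8.894396781921387)
469 ((0.5427981019020081, -0.3996445834636688), (0.048016346991062164, 0.020742999389767647), 41.464378356933594)
[(np.float64(0.002149219207685849), np.int64(-19), array([0.0395, 0.0544])), (np.float64(0.0021518435335025773), np.int64(-17), array([0.0393, 0.0547])), (np.float64(0.0021521288238923754), np.int64(-18), array([0.0395, 0.0545])), (np.float64(0.0021525111989012923), np.int64(-24), array([0.0399, 0.0539])), (np.float64(0.0021542826935723597), np.int64(-21), array([0.0397, 0.0542])), (np.float64(0.002154715926125813), np.int64(-22), array([0.0398, 0.0541]))]
```

View pics/sq.png

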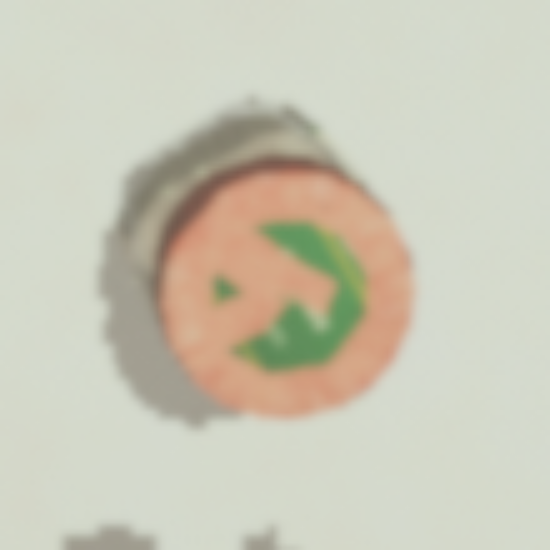

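View pics/plan.png

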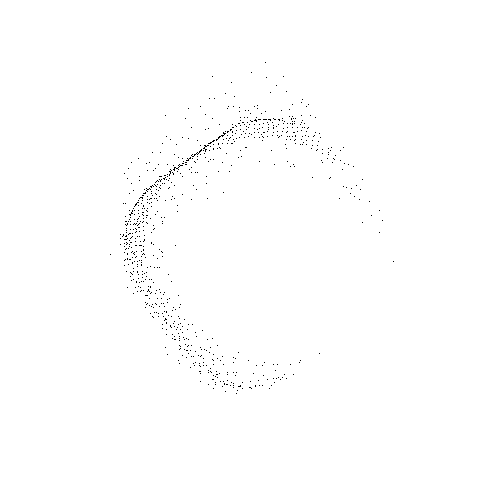

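Run:
```python
from h import *
d=np.load("pics/w12.npz"); c=d["c"]
m=(np.hypot(c[...,0]-.551,c[...,1]+.41)<.042)&(c[...,2]>.02)&(c[...,2]<.086); q=c[m]
u=(q[:,0]-.5)*5000; 
s=q[(u>150)&(u<225)&((-.36-q[:,1])*5000<190)][:,:2].astype(np.float32)
f=cv2.fitLine(s,cv2.DIST_HUBER,0,.001,.001).ravel(); print(len(s),np.degrees(np.arctan2(f[1],f[0])),f)
n=np.array([-f[1],f[0]]); n=n if n[1]>0 else -n
print("dist of cap centre to face",np.dot(f[2:]-np.array([.551,-.410]),n), "residual",np.std((s-f[2:])@n))
# other face from scene
p,T=shot("scene"); c=cloud(p,T)
m=(np.hypot(c[...,0]-.551,c[...,1]+.41)<.042)&(c[...,2]>.02)&(c[...,2]<.086); q=c[m]; u=(q[:,0]-.5)*5000; v=(-.36-q[:,1])*5000
s=q[(u>140)&(u<220)&(v>240)][:,:2].astype(np.float32)
f=cv2.fitLine(s,cv2.DIST_HUBER,0,.001,.001).ravel(); print(len(s),np.degrees(np.arctan2(f[1],f[0])),f)
n=np.array([-f[1],f[0]]); print("d",np.dot(f[2:]-np.array([.551,-.410]),n))
```

```text
186 35.889954 [ 0.8101444   0.58623034  0.5412529  -0.38940132]
dist of cap centre to face 0.02240194769466118 residual 0.00038302483
274 -59.91963 [ 0.5012144  -0.8653231   0.53536916 -0.42491922]
d -0.021003455834419434
```

>>> servo_tool(
  rows=[
    [0.01, 0.002, 0, 0, 0.004, -0.12, 0.35],
    [0.02, 0.005, 0, 0, 0.004, -0.24, 0.35],
    [0.03, 0.008, 0, 0, 0.004, -0.36, 0.35],
    [0.043, 0.011, 0, 0, 0.004, -0.48, 0.35],
    [0.043, 0.011, 0, 0, 0.004, -0.6, 0.35],
    [0.043, 0.011, -0.02, 0, 0.004, -0.72, 0.35],
    [0.043, 0.011, -0.05, 0, 0.004, -0.84, 0.35],
    [0.043, 0.011, -0.09, 0, 0.004, -0.96, 0.35],
  ],
)

```text
time_s: 36.37
ee_pos: [0.5519, -0.4105, 0.1902]
eef_rot: [3.136, 0.002, 0.655]
force: [1.9, -1.0, -0.2]
grip_width: 0.0632
```

>>> servo_tool(
  rows=[
    [0, 0, -0.02, 0, 0, -0.05, 0.35],
    [0, 0, -0.05, 0, 0, -0.05, 0.35],
    [0, 0, -0.08, 0, 0, -0.05, 0.35],
    [0, 0, -0.11, 0, 0, -0.05, 0.35],
    [0, 0, -0.13, 0, 0, -0.05, 0.35],
    [0, 0, -0.139, 0, 0, -0.05, 0.35],
    [0, 0, -0.139, 0, 0, -0.05, 0.35],
    [0, 0, -0.139, 0, 0, -0.05, 0.35],
  ],
)

```text
time_s: 37.03
ee_pos: [0.5522, -0.4108, 0.0521]
eef_rot: [3.135, 0.002, 0.605]
force: [-0.6, 0.2, 0.3]
grip_width: 0.0634
```

>>> servo_tool(
  rows=[
    [0, 0, 0, 0, 0, 0, -1],
    [0, 0, 0, 0, 0, 0, -1],
    [0, 0, 0, 0, 0, 0, -1],
    [0, 0, 0, 0, 0, 0, -1],
    [0, 0, 0, 0, 0, 0, -1],
    [0, 0, 0, 0, 0, 0, -1],
    [0, 0, 0, 0, 0, 0, -1],
    [0, 0, 0, 0, 0, 0, -1],
  ],
  newtons=20,
)

```text
time_s: 37.7
ee_pos: [0.5526, -0.411, 0.0534]
eef_rot: [3.134, 0.001, 0.605]
force: [-1.7, 1.4, 6.4]
grip_width: 0.0454
```

Run:
```python
from h import *
o=ctrl.get_obs(); print(o["ee_pos"],o["eef_rot"],o["grip_width"],o["qpos"].round(2))
shot("wrist","w13"); shot("scene","c13")
```

```text
[ 0.55264554 -0.41100698  0.0533905 ] [3.13355325e+00 1.23456936e-03 6.05487020e-01] 0.04543372727760776 [-0.69  0.75  1.22 -0.    1.17  0.28]
```

View pics/w13.png

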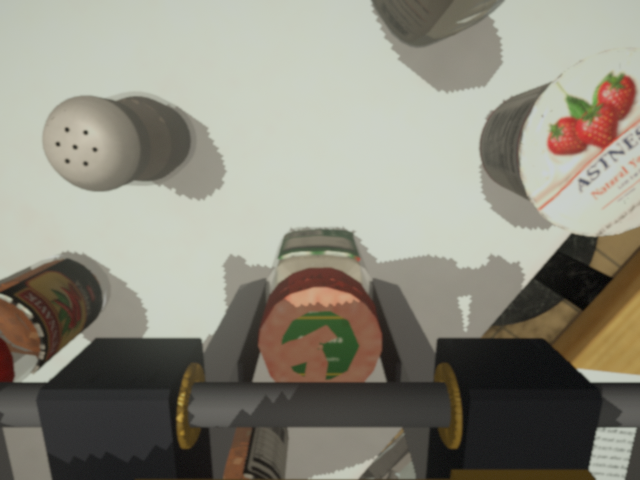

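View pics/c13.png

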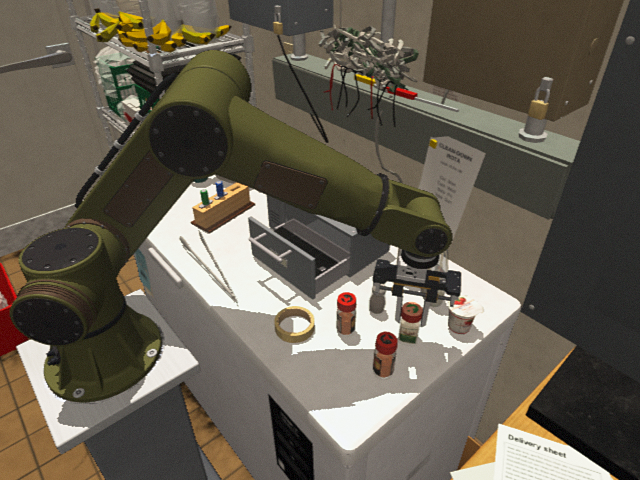

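>>> servo_tool(
  rows=[
    [0, 0, 0.03, 0, 0, 0, -1],
    [0, 0, 0.07, 0, 0, 0, -1],
    [0, 0, 0.11, 0, 0, 0.05, -1],
    [-0.005, 0.02, 0.15, 0.004, 0.006, 0.17, -1],
    [-0.01, 0.06, 0.16, 0.004, 0.006, 0.29, -1],
    [-0.015, 0.1, 0.16, 0.004, 0.006, 0.41, -1],
    [-0.0185, 0.14, 0.16, 0.004, 0.006, 0.53, -1],
    [-0.0185, 0.18, 0.16, 0.004, 0.006, 0.65, -1],
  ],
)

```text
time_s: 38.47
ee_pos: [0.5332, -0.2293, 0.2139]
eef_rot: [3.14, 0.002, 1.261]
force: [0.5, 0.0, -0.5]
grip_width: 0.0457
```

>>> servo_tool(
  rows=[
    [0, 0.03, 0, 0, 0, 0.12, -1],
    [0, 0.06, 0, 0, 0, 0.24, -1],
    [0, 0.08, 0, 0, 0, 0.36, -1],
    [0, 0.09, 0, 0, 0, 0.368, -1],
    [0, 0.09, 0, 0, 0, 0.368, -1],
    [0, 0.09, 0, 0, 0, 0.368, -1],
    [0, 0.09, 0, 0, 0, 0.368, -1],
    [0, 0.09, 0, 0, 0, 0.368, -1],
  ],
)

```text
time_s: 39.13
ee_pos: [0.5332, -0.1405, 0.2137]
eef_rot: [3.14, 0.002, 1.626]
force: [-0.3, -0.2, -0.6]
grip_width: 0.0456
```

Run:
```python
from h import *
p,T=shot("wrist","w14"); o=ctrl.get_obs(); print(o["ee_pos"],o["eef_rot"],o["grip_width"],o["qpos"].round(2)); c=cloud(p,T)
x,y,z=o["ee_pos"]
m=(np.hypot(c[...,0]-x,c[...,1]-y)<.035)&(c[...,2]>z+.035)&(c[...,2]<z+.055); q=c[m]; print(len(q),cv2.minAreaRect(q[:,:2].astype(np.float32)),np.median(q[:,2])-z)
shot("scene","c14")
```

```text
[ 0.53315532 -0.14035557  0.21375619] [3.14015431e+00 1.68496603e-03 1.62608580e+00] 0.04545736232365247 [-0.32  0.3   1.51 -0.    1.34 -0.38]
13017 ((0.5328462719917297, -0.136699840426445), (0.06713597476482391, 0.038721442222595215), 2.006155252456665) 0.044616006057446395
```

View pics/w14.png

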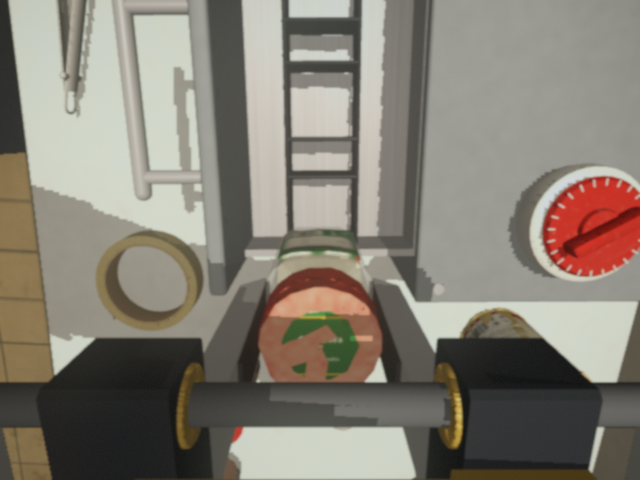

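View pics/c14.png

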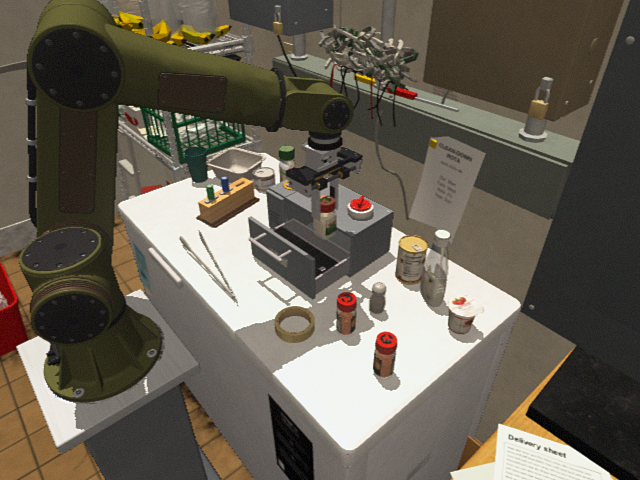

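```bash
cat >> h.py <<'E'
def capcentre(p,T,ztop,rad,u0=230,u1=410,v0=240,v1=378,tol=.006):
    "fit circle of known radius to upper boundary of flat top at ztop (depth mask)"
    from scipy.optimize import least_squares
    c=cloud(p,T); m=np.zeros((480,640),np.uint8); s=abs(c[...,2]-ztop)<tol
    m[v0:v1,u0:u1]=s[v0:v1,u0:u1]
    n,l,st,_=cv2.connectedComponentsWithStats(m); k=1+np.argmax(st[1:,4]); B=[]
    for u in range(u0,u1):
        r=np.where(l[:,u]==k)[0]
        if len(r)>3: B.append(atz(p,T,u,r.min()-.5,ztop)[:2])
    B=np.array(B); B=B[5:-5]
    f=least_squares(lambda q:np.hypot(*(B-q[:2]).T)-rad,[B[:,0].mean(),B[:,1].mean()-.02],loss='soft_l1',f_scale=.001)
    return f.x.round(4),np.sqrt(np.mean(f.fun**2)).round(5),len(B)
E
python3 - <<'E'
from h import *
p,T=shot("wrist"); o=ctrl.get_obs(); z=o["ee_pos"][2]; print(o["ee_pos"])
for t in (.003,.004): print(capcentre(p,T,z+.0446,.0225,tol=t))
g=cv2.cvtColor(p["image"],cv2.COLOR_RGB2HSV); print([(v,*g[v,320]) for v in range(240,300,4)])
E
```

```text
[ 0.53314548 -0.14001624  0.21376846]
(array([ 0.5335, -0.1392]), np.float64(0.00305), 170)
(array([ 0.5334, -0.1387]), np.float64(0.00305), 170)
[(240, np.uint8(22), np.uint8(49), np.uint8(136)), (244, np.uint8(20), np.uint8(52), np.uint8(122)), (248, np.uint8(47), np.uint8(80), np.uint8(80)), (252, np.uint8(51), np.uint8(92), np.uint8(133)), (256, np.uint8(23), np.uint8(52), np.uint8(146)), (260, np.uint8(21), np.uint8(53), np.uint8(165)), (264, np.uint8(21), np.uint8(51), np.uint8(164)), (268, np.uint8(8), np.uint8(107), np.uint8(122)), (272, np.uint8(5), np.uint8(158), np.uint8(108)), (276, np.uint8(4), np.uint8(153), np.uint8(105)), (280, np.uint8(5), np.uint8(154), np.uint8(104)), (284, np.uint8(6), np.uint8(150), np.uint8(104)), (288, np.uint8(12), np.uint8(100), np.uint8(202)), (292, np.uint8(12), np.uint8(99), np.uint8(212)), (296, np.uint8(12), np.uint8(104), np.uint8(211))]
```

Run:
```python
from h import *
p,T=shot("wrist"); o=ctrl.get_obs(); z=o["ee_pos"][2]; print(o["ee_pos"])
a=atz(p,T,320,286,z+.0436); print(a.round(4), "center y", a[1]-.0225*np.sin(1.626-0), "local", (a-o["ee_pos"]).round(4))
```

```text
[ 0.53313106 -0.13986761  0.21378519]
[ 0.5325 -0.1177  0.2574] center y -0.14013245447028008 local [-0.0007  0.0222  0.0436]
```

>>> servo_tool(
  rows=[
    [0.0009, 0.011, -0.015, 0, 0, -0.003, -1],
    [0.0009, 0.011, -0.04, 0, 0, -0.003, -1],
    [0.0009, 0.011, -0.065, 0, 0, -0.003, -1],
    [0.0009, 0.011, -0.08, 0, 0, -0.003, -1],
    [0.0009, 0.011, -0.09, 0, 0, -0.003, -1],
    [0.0009, 0.011, -0.095, 0, 0, -0.003, -1],
    [0.0009, 0.011, -0.1, 0, 0, -0.003, -1],
    [0.0009, 0.011, -0.105, 0, 0, -0.003, -1],
  ],
)

```text
time_s: 40.0
ee_pos: [0.5345, -0.1291, 0.1093]
eef_rot: [3.139, 0.002, 1.624]
force: [-0.2, 0.1, -2.2]
grip_width: 0.0455
```

>>> servo_tool(
  rows=[
    [0, 0, -0.008, 0, 0, 0, -1],
    [0, 0, -0.016, 0, 0, 0, -1],
    [0, 0, -0.024, 0, 0, 0, -1],
    [0, 0, -0.032, 0, 0, 0, -1],
    [0, 0, -0.037, 0, 0, 0, -1],
    [0, 0, -0.037, 0, 0, 0, -1],
    [0, 0, -0.037, 0, 0, 0, -1],
    [0, 0, -0.037, 0, 0, 0, -1],
  ],
)

```text
time_s: 40.67
ee_pos: [0.5347, -0.1292, 0.0726]
eef_rot: [3.138, 0.002, 1.624]
force: [-0.4, 0.2, -1.1]
grip_width: 0.0452
```

>>> servo_tool(
  rows=[
    [0, 0, -0.001, 0, 0, 0, 0.2],
    [0, 0, -0.001, 0, 0, 0, 0.2],
    [0, 0, -0.001, 0, 0, 0, 0.2],
    [0, 0, -0.001, 0, 0, 0, 0.2],
    [0, 0, 0.03, 0, 0, 0, 0.2],
    [0, 0, 0.07, 0, 0, 0, 0.2],
    [0, 0, 0.11, 0, 0, 0, 0.2],
    [0.01, -0.03, 0.14, 0, 0, 0, 0.2],
  ],
)

```text
time_s: 41.33
ee_pos: [0.5443, -0.1553, 0.2154]
eef_rot: [3.135, 0.003, 1.627]
force: [1.1, -0.2, -0.0]
grip_width: 0.0566
```

Run:
```python
from h import *
p,T=shot("wrist","w15"); o=ctrl.get_obs(); print(o["ee_pos"],o["eef_rot"],o["grip_width"])
```

```text
[ 0.54704822 -0.16181881  0.22033639] [3.12861375 0.00732363 1.62452986] 0.05632363192199213
```

View pics/w15.png

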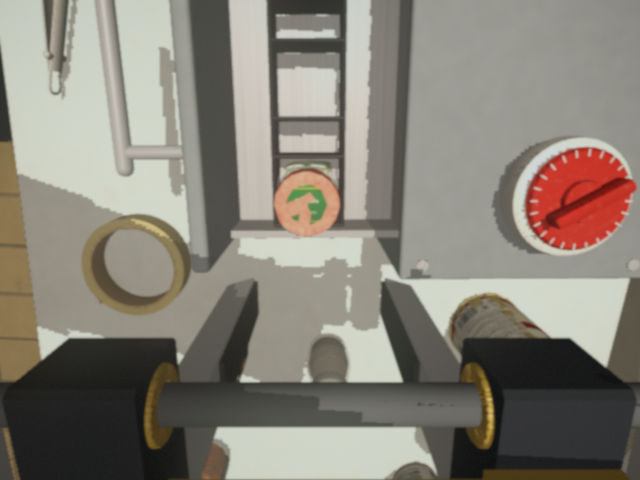

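>>> servo_tool(
  rows=[
    [0, -0.02, 0.02, 0, 0, -0.12, 0.2],
    [0.005, -0.05, 0.02, 0, 0, -0.24, 0.2],
    [0.01, -0.08, 0.02, 0, 0, -0.36, 0.2],
    [0.015, -0.11, 0.02, 0, 0, -0.48, 0.2],
    [0.015, -0.141, 0.02, 0, 0, -0.6, 0.2],
    [0.015, -0.141, 0.02, 0, 0, -0.72, 0.2],
    [0.015, -0.141, 0.02, 0, 0, -0.84, 0.2],
    [0.015, -0.141, 0.02, 0, 0, -0.96, 0.2],
  ],
)

```text
time_s: 42.05
ee_pos: [0.5618, -0.3035, 0.2399]
eef_rot: [3.129, 0.007, 0.658]
force: [1.5, 0.3, -0.4]
grip_width: 0.0565
```

>>> servo_tool(
  rows=[
    [0, 0, 0, 0, 0, -0.12, 0.3],
    [0, 0, 0, 0, 0, -0.24, 0.3],
    [0, 0, 0, 0, 0, -0.36, 0.3],
    [0, 0, 0, 0, 0, -0.48, 0.3],
    [0, 0, 0, 0, 0, -0.6, 0.3],
    [0, 0, 0, 0, 0, -0.61, 0.3],
    [0, 0, -0.02, 0, 0, -0.61, 0.3],
    [0, 0, -0.04, 0, 0, -0.61, 0.3],
  ],
)

```text
time_s: 42.72
ee_pos: [0.5622, -0.3038, 0.2003]
eef_rot: [3.128, 0.005, 0.051]
force: [0.8, -0.3, -0.8]
grip_width: 0.0609
```

Run:
```python
from h import *
p,T=shot("wrist","w16"); o=ctrl.get_obs(); print(o["ee_pos"],o["eef_rot"],o["grip_width"],o["force"]); c=cloud(p,T)
m=(np.hypot(c[...,0]-.562,c[...,1]+.303)<.035)&(c[...,2]>.075)&(c[...,2]<.1); q=c[m]; print(len(q), cv2.minEnclosingCircle(q[:,:2].astype(np.float32)) if len(q) else 0)
```

```text
[ 0.56079284 -0.30292503  0.1950145 ] [3.13176511 0.01141551 0.05142001] 0.06105462002178697 [-1.46087043  0.74357092 -5.10769477]
1609 ((0.5632215738296509, -0.30279847979545593), 0.017275311052799225)
```

View pics/w16.png

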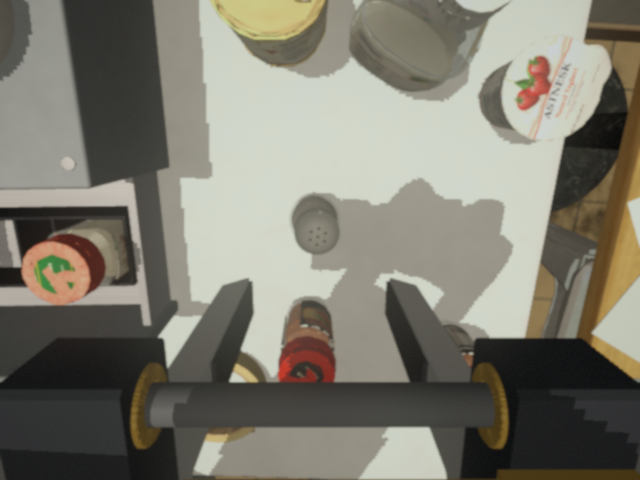

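>>> servo_tool(
  rows=[
    [0.0015, 0, -0.02, 0.01, -0.007, 0, 0.3],
    [0.0015, 0, -0.045, 0.01, -0.007, 0, 0.3],
    [0.0015, 0, -0.075, 0.01, -0.007, 0, 0.3],
    [0.0015, 0, -0.1, 0.01, -0.007, 0, 0.3],
    [0.0015, 0, -0.125, 0.01, -0.007, 0, 0.3],
    [0.0015, 0, -0.14, 0.01, -0.007, 0, 0.3],
    [0.0015, 0, -0.149, 0.01, -0.007, 0, 0.3],
    [0.0015, 0, -0.149, 0.01, -0.007, 0, 0.3],
  ],
)

```text
time_s: 43.43
ee_pos: [0.5617, -0.3026, 0.0445]
eef_rot: [-3.14, 0.006, 0.053]
force: [-0.5, 0.5, -0.1]
grip_width: 0.0608
```

>>> servo_tool(
  rows=[
    [0, 0, 0, 0, 0, 0, -1],
    [0, 0, 0, 0, 0, 0, -1],
    [0, 0, 0, 0, 0, 0, -1],
    [0, 0, 0, 0, 0, 0, -1],
    [0, 0, 0, 0, 0, 0, -1],
    [0, 0, 0, 0, 0, 0, -1],
    [0, 0, 0, 0, 0, 0, -1],
    [0, 0, 0, 0, 0, 0, -1],
  ],
)

```text
time_s: 44.1
ee_pos: [0.5621, -0.3028, 0.0455]
eef_rot: [-3.141, 0.005, 0.053]
force: [0.3, 1.0, 6.4]
grip_width: 0.0366
```

>>> servo_tool(
  rows=[
    [0, 0, 0.03, 0, 0, 0, -1],
    [0, 0, 0.07, 0, 0, 0, -1],
    [0, 0, 0.11, 0, 0, 0, -1],
    [-0.005, 0.03, 0.15, 0, -0.004, 0, -1],
    [-0.01, 0.07, 0.16, 0, -0.004, 0, -1],
    [-0.015, 0.11, 0.16, 0, -0.004, 0, -1],
    [-0.02, 0.15, 0.16, 0, -0.004, 0, -1],
    [-0.025, 0.19, 0.16, 0, -0.004, 0, -1],
  ],
)

```text
time_s: 44.77
ee_pos: [0.5367, -0.1136, 0.2058]
eef_rot: [-3.141, 0.0, 0.053]
force: [0.8, 0.4, -0.7]
grip_width: 0.0365
```

>>> servo_tool(
  rows=[
    [-0.004, 0.03, 0, 0, 0, 0, -1],
    [-0.0075, 0.055, 0, 0, 0, 0, -1],
    [-0.0075, 0.055, 0, 0, 0, 0, -1],
    [-0.0075, 0.055, 0, 0, 0, 0, -1],
    [-0.0075, 0.055, 0, 0, 0, 0, -1],
    [-0.0075, 0.055, 0, 0, 0, 0, -1],
    [-0.0075, 0.055, 0, 0, 0, 0, -1],
    [-0.0075, 0.055, 0, 0, 0, 0, -1],
  ],
)

```text
time_s: 45.43
ee_pos: [0.5292, -0.0593, 0.2056]
eef_rot: [-3.141, 0.001, 0.052]
force: [0.2, -0.5, -0.7]
grip_width: 0.0369
```

Run:
```python
from h import *
p,T=shot("wrist","w17"); o=ctrl.get_obs(); print(o["ee_pos"],o["eef_rot"],o["grip_width"],o["force"]); c=cloud(p,T)
x,y,z=o["ee_pos"]
print(c[300:380:8,320].round(4)-o["ee_pos"].round(4))
```

```text
[ 0.52924464 -0.05920927  0.20564693] [-3.14146293e+00  4.93845608e-04  5.20635101e-02] 0.03661604031391989 [-0.16000635 -0.33793767 -0.62511881]
[[ 1.490e-02  8.000e-04  3.870e-02]
 [ 1.260e-02  7.000e-04  4.050e-02]
 [ 1.060e-02  6.000e-04  4.300e-02]
 [ 7.800e-03  4.000e-04  4.360e-02]
 [ 5.000e-03  3.000e-04  4.430e-02]
 [ 2.300e-03  1.000e-04  4.530e-02]
 [-1.700e-03 -1.000e-04  4.380e-02]
 [-4.900e-03 -2.000e-04  4.380e-02]
 [-9.700e-03 -5.000e-04  4.120e-02]
 [-1.673e-01 -9.100e-03 -2.042e-01]]
```

View pics/w17.png

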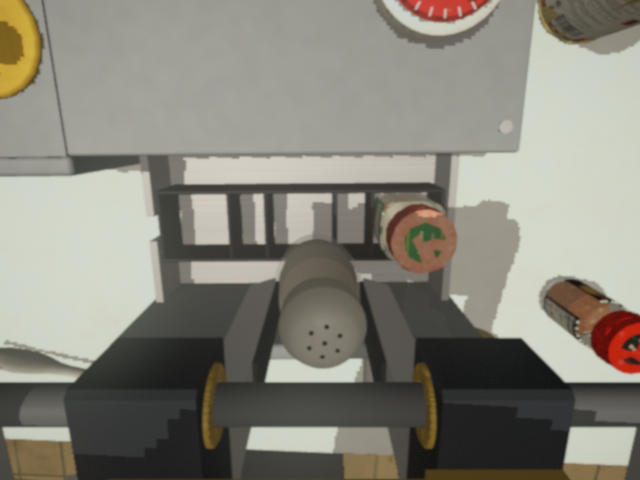

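>>> servo_tool(
  rows=[
    [0, 0.0142, -0.01, 0, 0, 0, -1],
    [0, 0.0142, -0.035, 0, 0, 0, -1],
    [0, 0.0142, -0.06, 0, 0, 0, -1],
    [0, 0.0142, -0.08, 0, 0, 0, -1],
    [0, 0.0142, -0.095, 0, 0, 0, -1],
    [0, 0.0142, -0.105, 0, 0, 0, -1],
    [0, 0.0142, -0.115, 0, 0, 0, -1],
    [0, 0.0142, -0.12, 0, 0, 0, -1],
  ],
)

```text
time_s: 46.15
ee_pos: [0.5291, -0.0452, 0.0848]
eef_rot: [-3.141, 0.001, 0.052]
force: [0.3, -0.2, -0.4]
grip_width: 0.0366
```

>>> servo_tool(
  rows=[
    [0, 0, -0.008, 0, 0, 0, -1],
    [0, 0, -0.014, 0, 0, 0, -1],
    [0, 0, -0.019, 0, 0, 0, -1],
    [0, 0, -0.02, 0, 0, 0, -1],
    [0, 0, -0.02, 0, 0, 0, -1],
    [0, 0, -0.02, 0, 0, 0, -1],
    [0, 0, -0.02, 0, 0, 0, -0.6],
    [0, 0, -0.02, 0, 0, 0, 0.0],
  ],
)

```text
time_s: 46.82
ee_pos: [0.5293, -0.0452, 0.0652]
eef_rot: [-3.141, 0.0, 0.052]
force: [-0.3, 0.3, -0.2]
grip_width: 0.0409
```

>>> servo_tool(
  rows=[
    [0, 0, 0, 0, 0, 0, 0.1],
    [0, 0, 0, 0, 0, 0, 0.1],
    [0, 0, 0.03, 0, 0, 0, 0.1],
    [0, 0, 0.07, 0, 0, 0, 0.1],
    [0, 0, 0.11, 0, 0, 0, 0.1],
    [0, -0.02, 0.14, 0, 0, 0, 0.2],
    [-0.02, -0.05, 0.14, 0, 0, 0, 0.3],
    [-0.04, -0.08, 0.14, 0, 0, 0, 0.3],
  ],
)

```text
time_s: 47.48
ee_pos: [0.4896, -0.1258, 0.207]
eef_rot: [3.14, -0.003, 0.054]
force: [0.4, -1.4, -1.1]
grip_width: 0.0609
```

Run:
```python
from h import *
p,T=shot("wrist","w18"); o=ctrl.get_obs(); print(o["ee_pos"],o["eef_rot"],o["grip_width"],o["force"]); c=cloud(p,T)
```

```text
[ 0.48639884 -0.12990714  0.20605681] [ 3.13996515e+00 -2.55639485e-04  5.06496791e-02] 0.06098617623799767 [-1.10913022 -3.66104233 -0.08740791]
```

View pics/w18.png

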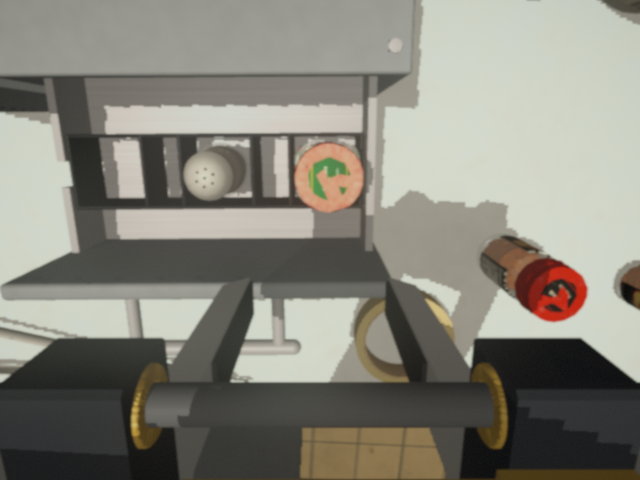

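>>> servo_tool(
  rows=[
    [-0.01, -0.04, 0, 0, 0, 0, 0.3],
    [-0.02, -0.08, 0, 0, 0, 0, 0.3],
    [-0.025, -0.12, 0, 0, 0, 0, 0.3],
    [-0.0274, -0.16, 0, 0, 0, 0, 0.3],
    [-0.0274, -0.172, -0.01, 0, 0, 0, 0.3],
    [-0.0274, -0.172, -0.03, 0, 0, 0, 0.3],
    [-0.0274, -0.172, -0.06, 0, 0, 0, 0.3],
    [-0.0274, -0.172, -0.08, 0, 0, 0, 0.3],
  ],
)

```text
time_s: 48.2
ee_pos: [0.4584, -0.3017, 0.1237]
eef_rot: [3.141, 0.001, 0.05]
force: [0.3, -0.1, 0.1]
grip_width: 0.0612
```

>>> servo_tool(
  rows=[
    [0, 0, -0.025, 0, 0, 0, 0.3],
    [0, 0, -0.05, 0, 0, 0, 0.3],
    [0, 0, -0.07, 0, 0, 0, 0.3],
    [0, 0, -0.074, 0, 0, 0, 0.3],
    [0, 0, -0.074, 0, 0, 0, 0.3],
    [0, 0, -0.074, 0, 0, 0, -1],
    [0, 0, -0.074, 0, 0, 0, -1],
    [0, 0, -0.074, 0, 0, 0, -1],
  ],
)

```text
time_s: 48.87
ee_pos: [0.4589, -0.302, 0.0511]
eef_rot: [3.14, -0.001, 0.05]
force: [-0.6, -0.0, 1.0]
grip_width: 0.0446
```

>>> servo_tool(
  rows=[
    [0, 0, 0, 0, 0, 0, -1],
    [0, 0, 0, 0, 0, 0, -1],
    [0, 0, 0, 0, 0, 0, -1],
    [0, 0, 0, 0, 0, 0, -1],
    [0, 0, 0, 0, 0, 0, -1],
    [0, 0, 0, 0, 0, 0, -1],
    [0, 0, 0, 0, 0, 0, -1],
    [0, 0, 0, 0, 0, 0, -1],
  ],
)

```text
time_s: 49.53
ee_pos: [0.4589, -0.3021, 0.0511]
eef_rot: [3.14, -0.001, 0.05]
force: [-0.0, 0.2, 0.1]
grip_width: 0.0436
```

Run:
```python
from h import *
p,T=shot("wrist","w19"); o=ctrl.get_obs(); print(o["ee_pos"],o["eef_rot"],o["grip_width"],o["force"]); c=cloud(p,T)
```

```text
[ 0.45897848 -0.30204108  0.0511624 ] [ 3.13963046e+00 -8.25208062e-04  4.99394906e-02] 0.04305117235969272 [-0.2676794   0.66252582  0.54583375]
```

View pics/w19.png

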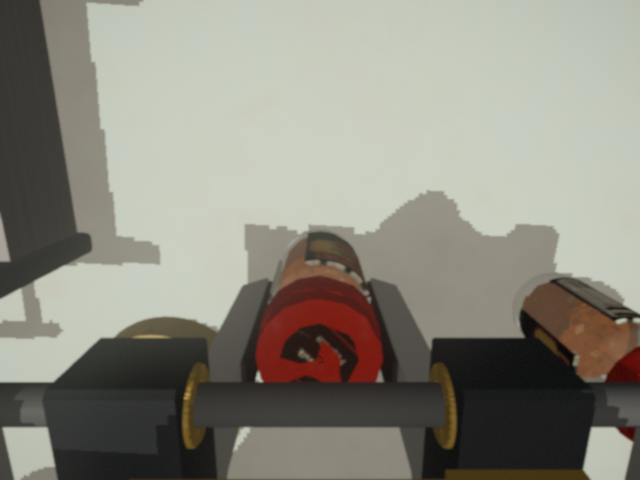

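>>> servo_tool(
  rows=[
    [0, 0, 0.03, 0, 0, 0, -1],
    [0, 0, 0.07, 0, 0, 0, -1],
    [0, 0, 0.11, 0, 0, 0, -1],
    [0.005, 0.03, 0.15, 0, 0, 0, -1],
    [0.015, 0.07, 0.17, 0, 0, 0, -1],
    [0.025, 0.11, 0.17, 0, 0, 0, -1],
    [0.035, 0.15, 0.17, 0, 0, 0, -1],
    [0.045, 0.19, 0.17, 0, 0, 0, -1],
  ],
)

```text
time_s: 50.25
ee_pos: [0.5018, -0.1194, 0.2218]
eef_rot: [3.139, -0.002, 0.049]
force: [0.6, -0.8, -0.5]
grip_width: 0.0433
```

>>> servo_tool(
  rows=[
    [0.007, 0.03, 0, 0, 0, 0, -1],
    [0.013, 0.07, 0, 0, 0, 0, -1],
    [0.018, 0.11, 0, 0, 0, 0, -1],
    [0.021, 0.13, 0, 0, 0, 0, -1],
    [0.021, 0.13, 0, 0, 0, 0, -1],
    [0.021, 0.13, 0, 0, 0, 0, -1],
    [0.021, 0.13, 0, 0, 0, 0, -1],
    [0.021, 0.13, 0, 0, 0, 0, -1],
  ],
)

```text
time_s: 50.92
ee_pos: [0.5228, 0.0096, 0.2218]
eef_rot: [3.139, -0.002, 0.048]
force: [-0.1, -0.5, -0.5]
grip_width: 0.0434
```

Run:
```python
from h import *
p,T=shot("wrist","w20"); o=ctrl.get_obs(); print(o["ee_pos"],o["eef_rot"],o["grip_width"],o["force"]); c=cloud(p,T)
z=o["ee_pos"][2]; print((c[260:340:4,320]-o["ee_pos"]).round(4))
```

```text
[0.52275666 0.00951186 0.22176675] [ 3.13909039e+00 -1.88146352e-03  4.76873121e-02] 0.043343977952084646 [ 0.66324031 -0.8621364   0.03783813]
[[0.0227 0.0013 0.0151]
 [0.0219 0.0012 0.018 ]
 [0.0219 0.0012 0.0231]
 [0.0216 0.0013 0.027 ]
 [0.0232 0.0014 0.0364]
 [0.0226 0.0014 0.0389]
 [0.0225 0.0014 0.0427]
 [0.0221 0.0014 0.0457]
 [0.0222 0.0014 0.0496]
 [0.0221 0.0014 0.053 ]
 [0.0215 0.0014 0.0549]
 [0.0201 0.0013 0.0548]
 [0.0192 0.0013 0.0559]
 [0.0176 0.0012 0.0556]
 [0.016  0.0011 0.055 ]
 [0.0143 0.001  0.0545]
 [0.0129 0.001  0.0545]
 [0.0117 0.0009 0.0551]
 [0.0103 0.0009 0.0551]
 [0.0087 0.0008 0.0548]]
```

View pics/w20.png

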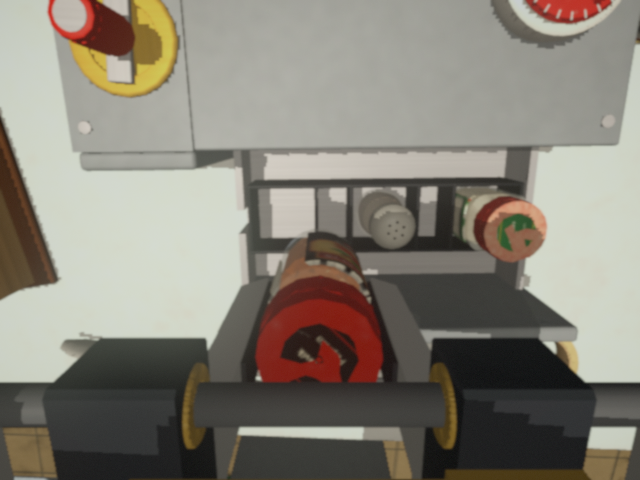

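>>> servo_tool(
  rows=[
    [0.0022, 0.0295, -0.01, 0, 0, 0, -1],
    [0.0022, 0.0295, -0.035, 0, 0, 0, -1],
    [0.0022, 0.0295, -0.06, 0, 0, 0, -1],
    [0.0022, 0.0295, -0.085, 0, 0, 0, -1],
    [0.0022, 0.0295, -0.1, 0, 0, 0, -1],
    [0.0022, 0.0295, -0.11, 0, 0, 0, -1],
    [0.0022, 0.0295, -0.12, 0, 0, 0, -1],
    [0.0022, 0.0295, -0.125, 0, 0, 0, -1],
  ],
)

```text
time_s: 51.63
ee_pos: [0.5249, 0.0385, 0.0961]
eef_rot: [3.139, -0.002, 0.047]
force: [-0.3, 0.6, -0.2]
grip_width: 0.0435
```

>>> servo_tool(
  rows=[
    [0, 0, -0.01, 0, 0, 0, -1],
    [0, 0, -0.018, 0, 0, 0, -1],
    [0, 0, -0.025, 0, 0, 0, -1],
    [0, 0, -0.0275, 0, 0, 0, -1],
    [0, 0, -0.0275, 0, 0, 0, -1],
    [0, 0, -0.0275, 0, 0, 0, -1],
    [0, 0, -0.0275, 0, 0, 0, 0.1],
    [0, 0, -0.0275, 0, 0, 0, 0.1],
  ],
)

```text
time_s: 52.3
ee_pos: [0.5251, 0.0386, 0.0688]
eef_rot: [3.139, -0.002, 0.047]
force: [0.7, 0.6, 0.3]
grip_width: 0.0507
```

>>> servo_tool(
  rows=[
    [0, 0, 0, 0, 0, 0, 0.1],
    [0, 0, 0, 0, 0, 0, 0.1],
    [0, 0, 0.03, 0, 0, 0, 0.1],
    [0, 0, 0.07, 0, 0, 0, 0.1],
    [0, 0, 0.11, 0, 0, 0, 0.1],
    [-0.02, -0.02, 0.15, 0, 0, 0.1, 0.1],
    [-0.05, -0.05, 0.18, 0, 0, 0.22, 0.1],
    [-0.09, -0.07, 0.18, 0, 0, 0.34, 0.1],
  ],
)

```text
time_s: 52.97
ee_pos: [0.4504, -0.0235, 0.2494]
eef_rot: [3.136, -0.007, 0.394]
force: [0.3, -1.7, 0.6]
grip_width: 0.0518
```

Run:
```python
from h import *
p,T=shot("wrist","w21"); o=ctrl.get_obs(); print(o["ee_pos"],o["eef_rot"],o["grip_width"],o["force"]); 
p,T=shot("side","s21");p,T=shot("scene","c21")
```

```text
[ 0.44532877 -0.02563173  0.24924717] [ 3.13589646 -0.0051631   0.40798637] 0.051692250837915614 [-0.6090365  -0.51538437  4.1250771 ]
```

View pics/w21.png

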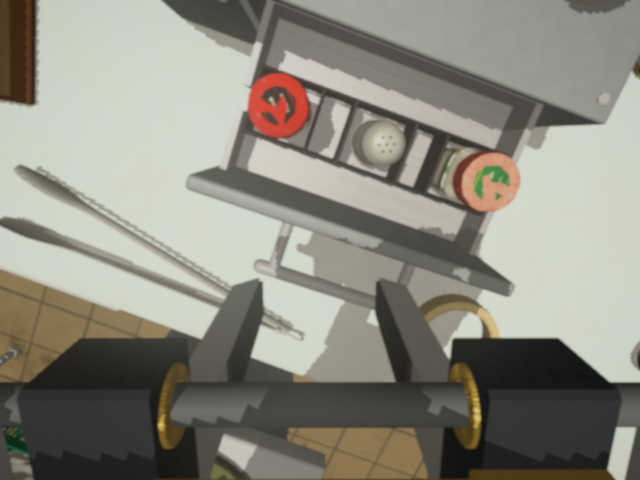

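View pics/s21.png

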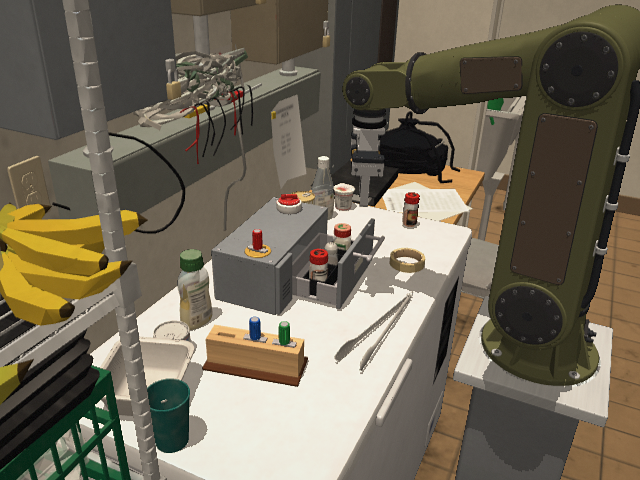

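>>> servo_tool(
  rows=[
    [-0.01, -0.01, 0, 0, 0, 0.12, -0.1],
    [-0.02, -0.02, 0, 0, 0, 0.24, -0.1],
    [-0.034, -0.0267, 0, 0, 0, 0.36, -0.1],
    [-0.034, -0.0267, 0, 0, 0, 0.48, -0.1],
    [-0.034, -0.0267, 0, 0, 0, 0.6, -0.1],
    [-0.034, -0.0267, 0, 0, 0, 0.72, -0.1],
    [-0.034, -0.0267, 0, 0, 0, 0.84, -0.1],
    [-0.034, -0.0267, 0, 0, 0, 0.96, -0.1],
  ],
)

```text
time_s: 53.78
ee_pos: [0.4153, -0.05, 0.2466]
eef_rot: [3.139, -0.005, 1.35]
force: [0.4, 0.4, 0.1]
grip_width: 0.0426
```

>>> servo_tool(
  rows=[
    [0, 0, 0, 0, 0, 0.12, -0.1],
    [0, 0, 0, 0, 0, 0.24, -0.1],
    [0, 0, 0, 0, 0, 0.255, -0.1],
    [0, 0, 0, 0, 0, 0.255, -0.1],
    [0, 0, -0.02, 0, 0, 0.255, -0.1],
    [0, 0, -0.045, 0, 0, 0.255, -0.1],
    [0, 0, -0.07, 0, 0, 0.255, -0.1],
    [0, 0, -0.085, 0, 0, 0.255, -0.1],
  ],
)

```text
time_s: 54.45
ee_pos: [0.4147, -0.0497, 0.1592]
eef_rot: [3.141, -0.005, 1.6]
force: [-0.5, -0.2, -1.8]
grip_width: 0.0426
```

Run:
```python
from h import *
p,T=shot("wrist","w22"); o=ctrl.get_obs(); print(o["ee_pos"],o["eef_rot"],o["grip_width"],o["force"],o["qpos"].round(2));
```

```text
[ 0.41382005 -0.04948923  0.15737848] [-3.13943484 -0.00602956  1.60008199] 0.04235362363712598 [-1.39682271 -0.1082294  -2.1622971 ] [-0.21  0.05  1.93  0.01  1.16 -0.24]
```

View pics/w22.png

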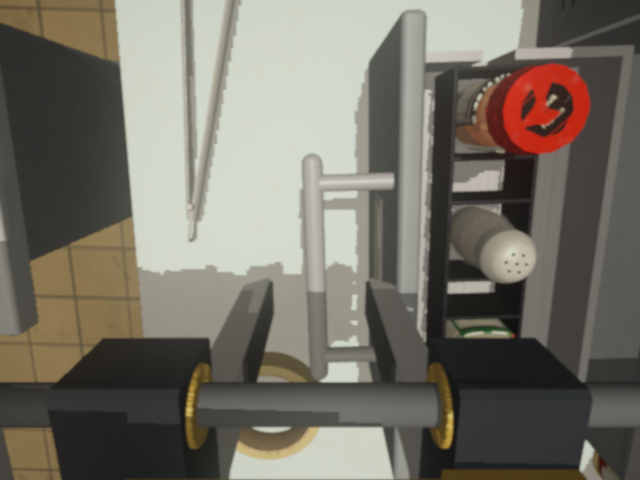

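>>> servo_tool(
  rows=[
    [-0.0023, -0.0028, -0.015, 0, 0, 0.023, -0.1],
    [-0.0023, -0.0028, -0.03, 0, 0, 0.023, -0.1],
    [-0.0023, -0.0028, -0.045, 0, 0, 0.023, -0.1],
    [-0.0023, -0.0028, -0.0575, 0, 0, 0.023, -0.1],
    [-0.0023, -0.0028, -0.0575, 0, 0, 0.023, -0.1],
    [-0.0023, -0.0028, -0.0575, 0, 0, 0.023, -1],
    [-0.0023, -0.0028, -0.0575, 0, 0, 0.023, -1],
    [-0.0023, -0.0028, -0.0575, 0, 0, 0.023, -1],
  ],
  newtons=25,
)

```text
time_s: 55.17
ee_pos: [0.4121, -0.0523, 0.1009]
eef_rot: [-3.141, -0.006, 1.622]
force: [-0.3, -0.5, -0.1]
grip_width: 0.0256
```

>>> servo_tool(
  rows=[
    [0, 0, 0, 0, 0, 0, -1],
    [0, 0, 0, 0, 0, 0, -1],
    [0.007, 0.0004, 0, 0, 0, 0, -1],
    [0.016, 0.0008, 0, 0, 0, 0, -1],
    [0.026, 0.0014, 0, 0, 0, 0, -1],
    [0.036, 0.0019, 0, 0, 0, 0, -1],
    [0.046, 0.0024, 0, 0, 0, 0, -1],
    [0.056, 0.003, 0, 0, 0, 0, -1],
  ],
)

```text
time_s: 55.83
ee_pos: [0.4693, -0.049, 0.1014]
eef_rot: [3.142, -0.006, 1.622]
force: [-3.4, 2.3, 8.0]
grip_width: 0.0103
```

>>> servo_tool(
  rows=[
    [0.01, 0.0005, 0, 0, 0, 0, -1],
    [0.02, 0.001, 0, 0, 0, 0, -1],
    [0.03, 0.0016, 0, 0, 0, 0, -1],
    [0.04, 0.0021, 0, 0, 0, 0, -1],
    [0.05, 0.0026, 0, 0, 0, 0, -1],
    [0.06, 0.0031, 0, 0, 0, 0, -1],
    [0.065, 0.0034, 0, 0, 0, 0, -1],
    [0.069, 0.0036, 0, 0, 0, 0, -1],
  ],
)

```text
time_s: 56.5
ee_pos: [0.5362, -0.045, 0.1011]
eef_rot: [-3.134, -0.007, 1.623]
force: [-46.4, 0.9, 31.2]
grip_width: 0.01
```

>>> servo_tool(
  rows=[
    [0, 0, 0, 0, 0, 0, -0.1],
    [0, 0, 0, 0, 0, 0, -0.1],
    [0, 0, 0, 0, 0, 0, -0.1],
    [0, 0, 0, 0, 0, 0, -0.1],
    [0, 0, 0.03, 0, 0, 0, -0.1],
    [0, 0, 0.07, 0, 0, 0, -0.1],
    [0, 0, 0.11, 0, 0, 0, -0.1],
    [0, 0, 0.15, 0, 0, 0, -0.1],
  ],
)

```text
time_s: 57.17
ee_pos: [0.5359, -0.0451, 0.253]
eef_rot: [-3.134, -0.007, 1.622]
force: [1.4, -0.7, 0.2]
grip_width: 0.0424
```

Run:
```python
from h import *
p,T=shot("wrist","w23"); o=ctrl.get_obs(); print(o["ee_pos"],o["eef_rot"],o["grip_width"],o["force"],o["qpos"].round(2)); 
for d in cams.place_of(p,"drawer_handle")[:2]:
    u,v=d["at"][0]*640,d["at"][1]*480; print(d["p"],u,v,atz(p,T,u,v,.12).round(4))
```

```text
[ 0.53810603 -0.04534782  0.26145775] [ 3.13813914 -0.00466624  1.62249245] 0.0423121658725051 [ 0.62577252 -0.58658713  7.50402713] [-0.15  0.24  1.47  0.01  1.43 -0.21]
0.68 319.424 229.296 [ 0.5355 -0.0426  0.12  ]
```

View pics/w23.png

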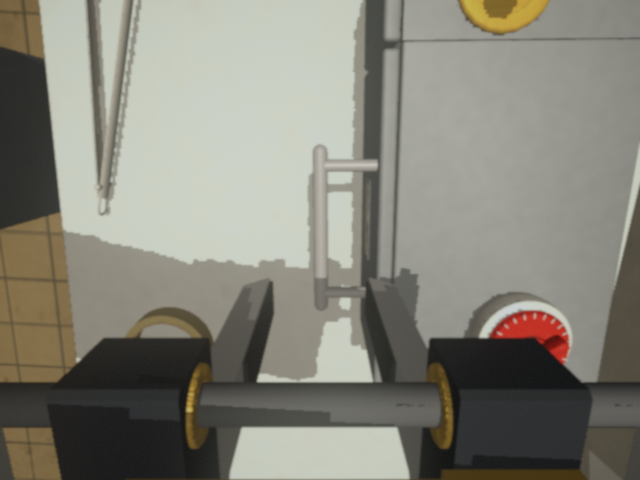

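>>> servo_tool(
  rows=[
    [0.0, 0.02, 0, 0, 0, -0.12, 0],
    [0.02, 0.05, 0, 0, 0, -0.24, 0],
    [0.04, 0.08, 0, 0, 0, -0.36, 0],
    [0.06, 0.11, 0, 0, 0, -0.48, 0],
    [0.08, 0.14, 0, 0, 0, -0.6, 0],
    [0.105, 0.173, 0, 0, 0, -0.72, 0],
    [0.105, 0.173, 0, 0, 0, -0.84, 0],
    [0.105, 0.173, 0, 0, 0, -0.96, 0],
  ],
)

```text
time_s: 57.93
ee_pos: [0.6437, 0.1295, 0.2551]
eef_rot: [3.14, -0.003, 0.659]
force: [-0.6, -0.6, -0.2]
grip_width: 0.0471
```

>>> servo_tool(
  rows=[
    [0, 0, 0, 0, 0, -0.12, 0],
    [0, 0, 0, 0, 0, -0.24, 0],
    [0, 0, 0, 0, 0, -0.36, 0],
    [0, 0, 0, 0, 0, -0.48, 0],
    [0, 0, 0, 0, 0, -0.6, 0],
    [0, 0, 0, 0, 0, -0.68, 0],
    [0, 0, 0, 0, 0, -0.68, 0],
    [0, 0, 0, 0, 0, -0.68, 0],
  ],
)

```text
time_s: 58.6
ee_pos: [0.6437, 0.1294, 0.2545]
eef_rot: [3.14, -0.002, -0.018]
force: [-0.4, 0.2, 0.7]
grip_width: 0.0466
```

Run:
```python
from h import *
p,T=shot("wrist","w24"); o=ctrl.get_obs(); print(o["ee_pos"],o["eef_rot"],o["grip_width"],o["force"],o["qpos"].round(2)); c=cloud(p,T)
m=(np.hypot(c[...,0]-.6425,c[...,1]-.128)<.03)&(c[...,2]>.188)&(c[...,2]<.2); q=c[m]; print(len(q), cv2.minEnclosingCircle(q[:,:2].astype(np.float32)) if len(q) else 0)
```

```text
[0.64370532 0.12943287 0.25463922] [ 3.13986014e+00 -2.12881792e-03 -1.81184751e-02] 0.04691256349866329 [ 0.10272371 -0.40533318  1.2867004 ] [ 0.14  0.52  1.1  -0.    1.52  1.73]
1024 ((0.6435810923576355, 0.1286570429801941), 0.01126096211373806)
```

View pics/w24.png

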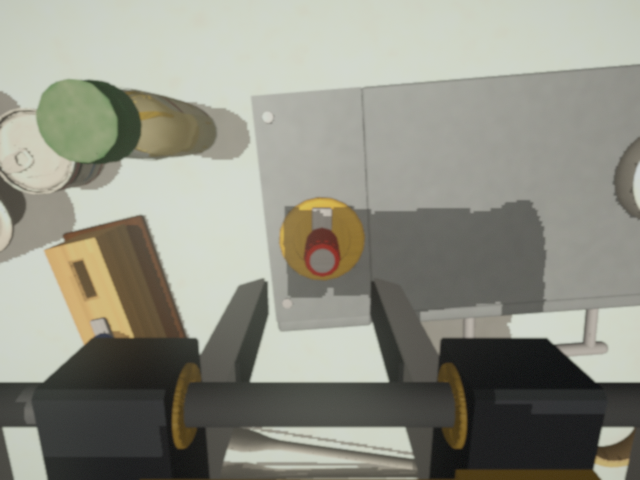

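>>> servo_tool(
  rows=[
    [-0.0005, -0.001, -0.02, 0, 0, -0.008, 0],
    [-0.0005, -0.001, -0.045, 0, 0, -0.008, 0],
    [-0.0005, -0.001, -0.07, 0, 0, -0.008, 0],
    [-0.0005, -0.001, -0.09, 0, 0, -0.008, 0],
    [-0.0005, -0.001, -0.0976, 0, 0, -0.008, 0],
    [-0.0005, -0.001, -0.0976, 0, 0, -0.008, 0],
    [-0.0005, -0.001, -0.0976, 0, 0, -0.008, 0],
    [-0.0005, -0.001, -0.0976, 0, 0, -0.008, -1],
  ],
  newtons=50,
)

```text
time_s: 59.32
ee_pos: [0.6439, 0.1286, 0.1587]
eef_rot: [3.14, -0.005, -0.025]
force: [0.7, 0.3, 1.3]
grip_width: 0.0429
```

>>> servo_tool(
  rows=[
    [0, 0, 0, 0, 0, 0, -1],
    [0, 0, 0, 0, 0, 0, -1],
    [0, 0, 0, 0, 0, 0, -1],
    [0, 0, 0, 0, 0, 0, -1],
    [0, 0, 0, 0, 0, 0.0, -1],
    [0, 0, 0, 0, 0, 0.0, -1],
    [0, 0, 0, 0, 0, 0.08, -1],
    [0, 0, 0, 0, 0, 0.16, -1],
  ],
)

```text
time_s: 59.98
ee_pos: [0.6441, 0.1287, 0.1594]
eef_rot: [3.141, -0.006, 0.138]
force: [0.2, -1.9, 5.5]
grip_width: 0.0218
```

>>> servo_tool(
  rows=[
    [0, 0, 0, 0, 0, 0.09, -1],
    [0, 0, 0, 0, 0, 0.18, -1],
    [0, 0, 0, 0, 0, 0.27, -1],
    [0, 0, 0, 0, 0, 0.36, -1],
    [0, 0, 0, 0, 0, 0.45, -1],
    [0, 0, 0, 0, 0, 0.54, -1],
    [0, 0, 0, 0, 0, 0.63, -1],
    [0, 0, 0, 0, 0, 0.72, -1],
  ],
)

```text
time_s: 60.65
ee_pos: [0.6436, 0.1292, 0.1593]
eef_rot: [-3.141, -0.005, 0.862]
force: [-4.1, 2.2, 3.7]
grip_width: 0.0211
```

Run:
```python
from h import *
o=ctrl.get_obs(); print(o["ee_pos"],o["moment"],o["force"],o["eef_rot"])
p,T=shot("wrist","w25")
print(collar(p,T,.149,248,274))
```

```text
[0.64360834 0.12915762 0.15932982] [ 0.43100497  0.99470657 -0.1637463 ] [-4.05344168  2.21758075  3.67602258] [-3.14108692 -0.00537846  0.8623741 ]
(26, 0.8829, array([0.65334356, 0.14040601], dtype=float32), array([0.65726864, 0.14524342], dtype=float32), array([0.6492947 , 0.13559246], dtype=float32))
```

>>> servo_tool(
  rows=[
    [-0.0003, -0.0003, 0, 0, 0, 0.09, -1],
    [-0.0006, -0.0006, 0, 0, 0, 0.18, -1],
    [-0.0006, -0.0006, 0, 0, 0, 0.27, -1],
    [-0.0006, -0.0006, 0, 0, 0, 0.36, -1],
    [-0.0006, -0.0006, 0, 0, 0, 0.45, -1],
    [-0.0006, -0.0006, 0, 0, 0, 0.54, -1],
    [-0.0006, -0.0006, 0, 0, 0, 0.63, -1],
    [-0.0006, -0.0006, 0, 0, 0, 0.7, -1],
  ],
)

```text
time_s: 61.37
ee_pos: [0.6423, 0.1293, 0.1594]
eef_rot: [-3.139, -0.006, 1.572]
force: [-7.5, 3.3, 4.8]
grip_width: 0.0213
```

>>> servo_tool(
  rows=[
    [0, 0, 0, 0, 0, 0.06, -1],
    [0, 0, 0, 0, 0, 0.12, -1],
    [0, 0, 0, 0, 0, 0.13, -1],
    [0, 0, 0, 0, 0, 0.13, -1],
    [0, 0, 0, 0, 0, 0.08, -1],
    [0, 0, 0, 0, 0, 0.045, -1],
    [0, 0, 0, 0, 0, 0.045, -1],
    [0, 0, 0, 0, 0, 0.045, -1],
  ],
)

```text
time_s: 62.03
ee_pos: [0.6426, 0.1293, 0.1594]
eef_rot: [-3.14, -0.007, 1.616]
force: [-0.1, 0.7, 2.2]
grip_width: 0.0215
```

Run:
```python
from h import *
o=ctrl.get_obs(); print(o["ee_pos"],o["moment"],o["force"],o["eef_rot"])
p,T=shot("wrist","w26")
print(collar(p,T,.149,248,274))
```

```text
[0.64257569 0.12932909 0.15943755] [ 0.07885813 -0.00864344 -0.02606495] [-0.13199406  0.71176671  2.24341852] [-3.14016403 -0.00654463  1.61597052]
(26, -1.505, array([0.6422719 , 0.14404099], dtype=float32), array([0.64193434, 0.15026258], dtype=float32), array([0.6427238 , 0.13776194], dtype=float32))
```

>>> servo_tool(
  rows=[
    [0, 0, 0.004, 0, 0, 0, -1],
    [0, 0, 0.008, 0, 0, 0, -1],
    [0, 0, 0.014, 0, 0, 0, -1],
    [0, 0, 0.02, 0, 0, 0, -1],
    [0, 0, 0.03, 0, 0, 0, -1],
    [0, 0, 0.045, 0, 0, 0, -1],
    [0, 0, 0.065, 0, 0, 0, -1],
    [0, 0, 0.09, 0, 0, 0, -1],
  ],
)

```text
time_s: 62.75
ee_pos: [0.6421, 0.1293, 0.25]
eef_rot: [-3.139, -0.006, 1.617]
force: [-0.5, 0.8, -0.8]
grip_width: 0.0213
```

Run:
```python
from rack import *
o=ctrl.get_obs(); print(o["ee_pos"],o["force"],o["eef_rot"])
p,T=shot("wrist","w27")
cv2.imwrite("pics/k27.png",cv2.resize(p["image"][180:370,240:400],None,fx=4,fy=3)[:,:,::-1])
for n in ("side","scene"):
    p,T=shot(n,n+"27"); rack(p,T,cx=.5,cy=.32,r=.25)
```

```text
[0.64213452 0.12928241 0.25001816] [-0.45534236  0.75194378 -0.8310945 ] [-3.13852102 -0.00636106  1.61660483]
rack ((0.5830811262130737, 0.34169647097587585), (0.10080068558454514, 0.3176249861717224), 89.71839141845703)
blue 169 [0.5224 0.3444 0.1003] [0.536  0.3516 0.1197]
green 789 [0.584  0.4117 0.1196] [0.7406 0.5688 0.1831]
rack ((0.530971109867096, 0.3369012475013733), (0.1998182237148285, 0.05119805410504341), 12.529936790466309)
blue 70 [0.5247 0.3284 0.1019] [0.54   0.3388 0.1203]
green 249 [0.5466 0.4298 0.11  ] [0.7185 0.5687 0.1823]
```

View pics/k27.png

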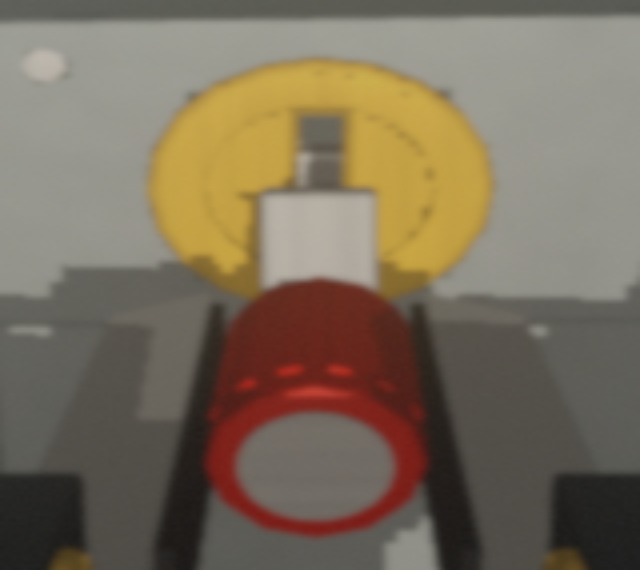

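View pics/side27.png

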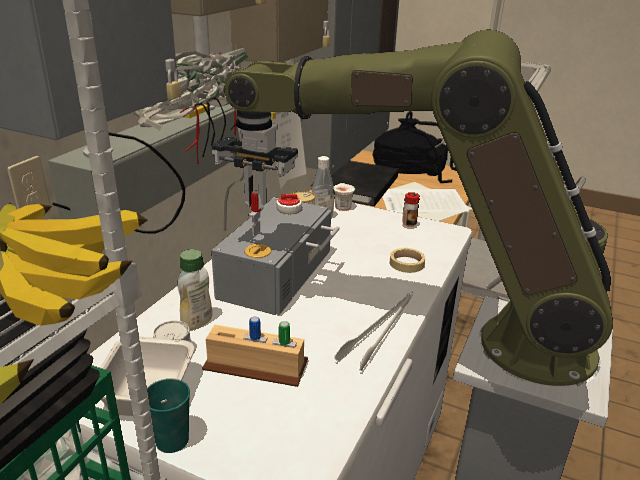

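>>> servo_tool(
  rows=[
    [-0.01, 0.02, 0.02, 0, 0, -0.12, -1],
    [-0.03, 0.05, 0.02, 0, 0, -0.24, -1],
    [-0.05, 0.08, 0.02, 0, 0, -0.36, -1],
    [-0.08, 0.11, 0.02, 0, 0, -0.48, -1],
    [-0.11, 0.14, 0.02, 0, 0, -0.6, -1],
    [-0.14, 0.17, 0.02, 0, 0, -0.72, -1],
    [-0.164, 0.194, 0.02, 0, 0, -0.84, -1],
    [-0.164, 0.194, 0.02, 0, 0, -0.96, -1],
  ],
)

```text
time_s: 63.57
ee_pos: [0.475, 0.3272, 0.2714]
eef_rot: [3.14, -0.006, 0.655]
force: [-0.2, 0.3, -1.0]
grip_width: 0.0209
```

>>> servo_tool(
  rows=[
    [0, 0, 0, 0, 0, -0.12, -1],
    [0, 0, 0, 0, 0, -0.24, -1],
    [0, 0, 0, 0, 0, -0.36, -1],
    [0, 0, 0, 0, 0, -0.44, -1],
    [0, 0, 0, 0, 0, -0.44, -1],
    [0, 0, 0, 0, 0, -0.44, -1],
    [0, 0, 0, 0, 0, -0.44, -1],
    [0, 0, 0, 0, 0, -0.44, -1],
  ],
)

```text
time_s: 64.23
ee_pos: [0.4749, 0.3271, 0.2712]
eef_rot: [3.14, -0.006, 0.217]
force: [-0.5, 0.1, -0.8]
grip_width: 0.0211
```

Run:
```python
from rack import *
p,T=shot("wrist","w28"); o=ctrl.get_obs(); print(o["ee_pos"],o["force"],o["eef_rot"])
rack(p,T,cx=.53,cy=.337)
c=cloud(p,T); print((c[337,320]-o["ee_pos"]).round(4))
```

```text
[0.47492871 0.32712395 0.27121218] [-0.35211368 -0.03189378 -1.15616647] [ 3.14009478 -0.0056423   0.21693139]
rack ((0.5285518765449524, 0.3367394208908081), (0.19452831149101257, 0.05009184405207634), 12.523601531982422)
blue 31 [0.5338 0.3369 0.1182] [0.5375 0.3453 0.1198]
green 138 [0.4735 0.3247 0.1177] [0.4785 0.3334 0.1206]
[-0.0019 -0.0003  0.0351]
```

View pics/w28.png

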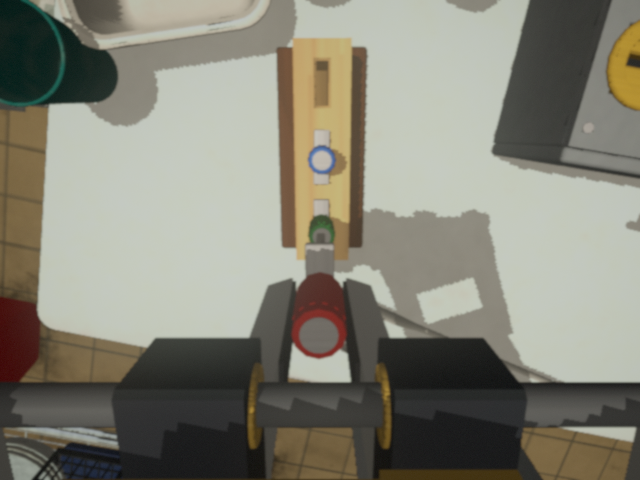

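>>> servo_tool(
  rows=[
    [0.04, 0.01, 0, 0, 0, 0, -1],
    [0.08, 0.02, 0, 0, 0, 0, -1],
    [0.1143, 0.023, 0, 0, 0, 0, -1],
    [0.1143, 0.023, -0.03, 0, 0, 0, -1],
    [0.1143, 0.023, -0.065, 0, 0, 0, -1],
    [0.1143, 0.023, -0.1, 0, 0, 0, -1],
    [0.1143, 0.023, -0.115, 0, 0, 0, -1],
    [0.1143, 0.023, -0.12, 0, 0, 0, -1],
  ],
)

```text
time_s: 64.95
ee_pos: [0.5881, 0.3494, 0.1472]
eef_rot: [3.139, -0.0, 0.218]
force: [0.8, -0.1, -0.7]
grip_width: 0.0214
```

Run:
```python
from h import *
p,T=shot("wrist","w29"); o=ctrl.get_obs(); print(o["ee_pos"],o["force"],o["eef_rot"])
cv2.imwrite("pics/k29.png",cv2.resize(p["image"][180:370,240:400],None,fx=4,fy=3)[:,:,::-1])
p,T=shot("side"); cv2.imwrite("pics/s29.png",cv2.resize(p["image"][290:400,180:340],None,fx=5,fy=5)[:,:,::-1])
```

```text
[0.58858441 0.34971336 0.1486615 ] [-0.53707526 -0.28910069 -0.95877763] [ 3.13913354e+00 -2.12456012e-03  2.17664070e-01]
```

View pics/s29.png

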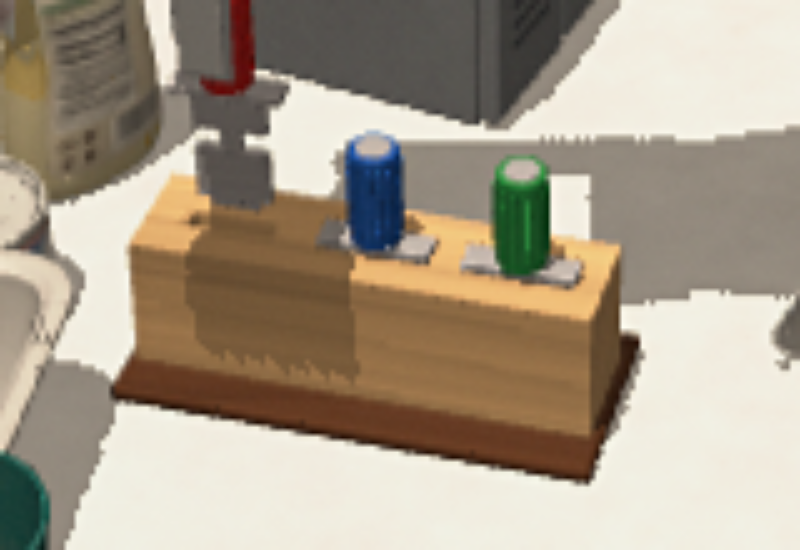

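View pics/k29.png

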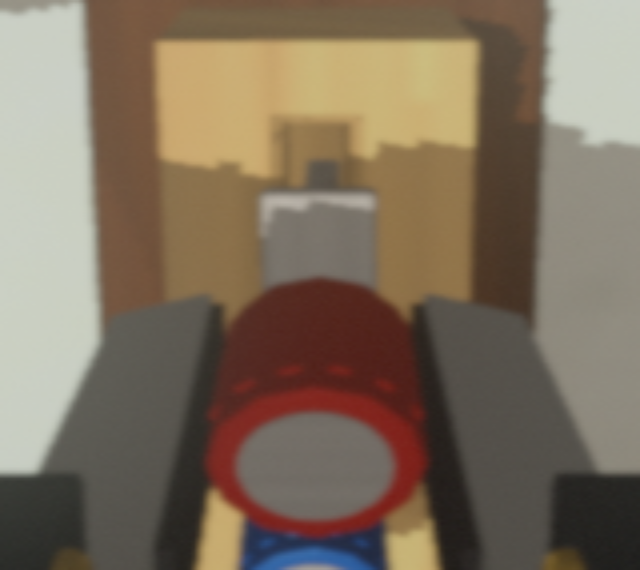

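>>> servo_tool(
  rows=[
    [0.0003, 0.0013, -0.01, 0, 0, 0, -1],
    [0.0003, 0.0013, -0.018, 0, 0, 0, -1],
    [0.0003, 0.0013, -0.026, 0, 0, 0, -1],
    [0.0003, 0.0013, -0.034, 0, 0, 0, -1],
    [0.0003, 0.0013, -0.042, 0, 0, 0, -1],
    [0.0003, 0.0013, -0.05, 0, 0, 0, -1],
    [0.0003, 0.0013, -0.056, 0, 0, 0, -1],
    [0.0003, 0.0013, -0.058, 0, 0, 0, -1],
  ],
)

```text
time_s: 65.72
ee_pos: [0.5891, 0.3511, 0.0915]
eef_rot: [3.139, -0.003, 0.217]
force: [-0.1, -0.6, 0.1]
grip_width: 0.0213
```

>>> servo_tool(
  rows=[
    [0, 0, -0.003, 0, 0, 0, -1],
    [0, 0, -0.006, 0, 0, 0, -1],
    [0, 0, -0.007, 0, 0, 0, -1],
    [0, 0, -0.007, 0, 0, 0, -1],
    [0, 0, -0.007, 0, 0, 0, 0],
    [0, 0, -0.007, 0, 0, 0, 0],
    [0, 0, -0.007, 0, 0, 0, 0],
    [0, 0, -0.007, 0, 0, 0, 0],
  ],
)

```text
time_s: 66.38
ee_pos: [0.5892, 0.3512, 0.0848]
eef_rot: [3.14, -0.004, 0.218]
force: [-0.2, -0.1, 0.2]
grip_width: 0.0446
```

>>> servo_tool(
  rows=[
    [0, 0, 0.03, 0, 0, 0, 0],
    [0, 0, 0.07, 0, 0, 0, 0],
    [0, 0, 0.11, 0, 0, 0, 0],
    [-0.03, -0.02, 0.15, 0, 0, 0, 0],
    [-0.07, -0.04, 0.18, 0, 0, 0, 0],
    [-0.11, -0.06, 0.19, 0, 0, 0, 0],
    [-0.14, -0.06, 0.19, 0, 0, 0, 0],
    [-0.14, -0.06, 0.19, 0, 0, 0, 0],
  ],
)

```text
time_s: 67.05
ee_pos: [0.4461, 0.2903, 0.2772]
eef_rot: [3.141, -0.007, 0.218]
force: [1.3, 0.8, 1.3]
grip_width: 0.0469
```

Run:
```python
from rack import *
p,T=shot("wrist","w30"); o=ctrl.get_obs(); print(o["ee_pos"],o["force"],o["eef_rot"]); rack(p,T,cx=.53,cy=.337)
p,T=shot("side","s30"); 
p,T=shot("scene","c30");
```

```text
[0.44607582 0.29066768 0.27746011] [-1.04421844  0.22564182  0.57530696] [ 3.14077817 -0.0070119   0.21835605]
rack ((0.526480495929718, 0.33645379543304443), (0.18975791335105896, 0.050109561532735825), 12.409565925598145)
red 305 [0.5857 0.3493 0.1176] [0.5982 0.3609 0.121 ]
blue 49 [0.5271 0.3306 0.1184] [0.5372 0.3372 0.1197]
green 233 [0.47   0.3227 0.1176] [0.4788 0.333  0.1208]
```

View pics/w30.png

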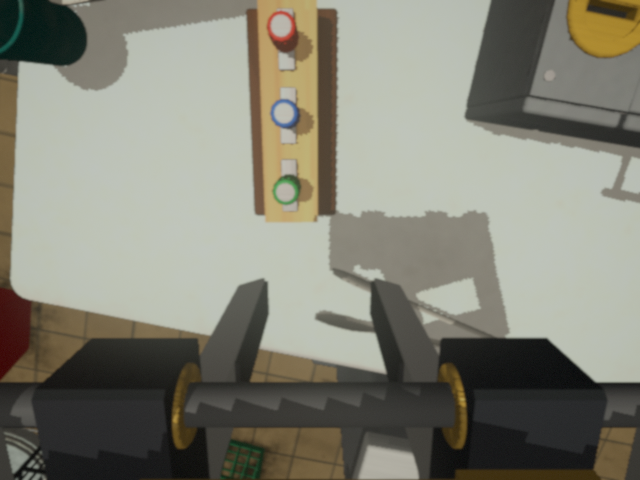

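View pics/s30.png

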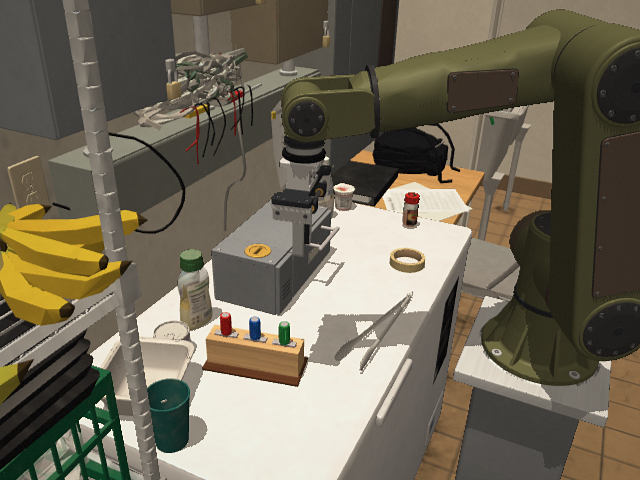

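View pics/c30.png

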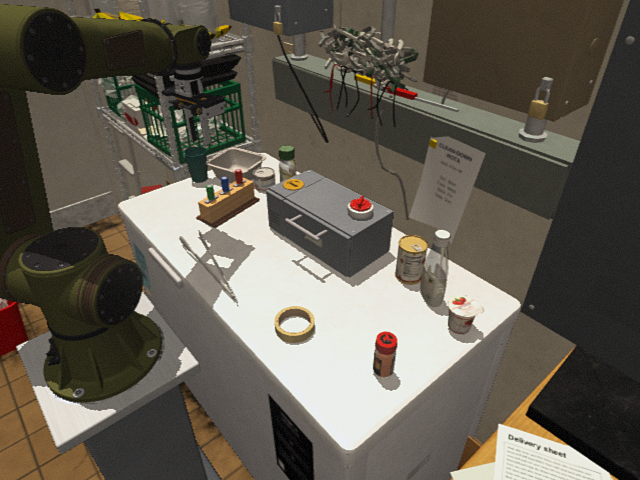

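The keys all stand in the rack with their heads at equal height (118 mm). The drawer is shut and the slot is back along y. I'll compare the handle with the start picture, then hand in.

Run:
```python
from h import *
p,T=shot("scene")
for d in cams.place_of(p,"drawer_handle")[:1]+cams.place_of(p,"timer")[:1]: print(d["p"],d["at"][0]*640,d["at"][1]*480)
a=cv2.imread("pics/scene0.png").astype(int)[225:270,285:345]; b=p["image"][:,:,::-1].astype(int)[225:270,285:345]; print("front diff",abs(a-b).mean())
from station import hand_in
print(ctrl.get_obs()["time_s"]); print(hand_in())
```

```text
0.66 304.32 229.67999999999998
0.89 358.528 214.99200000000002
front diff 9.876666666666667
67.35
the job is handed in; nothing more can be done
None
```

I finished the whole job and handed it in at 67 s; hand-in gave no verdict.

**Keys:** Green and blue both stopped at about 0.5 rad, so I stood each back in its rack slot. Red fits: it turned the lock a full quarter turn clockwise.

**Jars:** The square jar is in the right pocket, the mill in the middle and the red-capped jar nearest the base in the left. The green jar was not there.

**Drawer and lock:** I pushed the drawer shut until it stopped, turned red back to locked and stood it in the rack. The rack had been knocked about 3 cm in the meantime, so I measured it again first.

**Last checks:**
- **Keys:** All three heads show at the same height (118 mm), upright in their slots. Green was turned slightly askew in the grip when I put it back, and it still seated.
- **Lock:** The slot is back along y, and the red key came straight out.
- **Drawer:** It stopped with the gripper within 0.5 mm of where it first gripped the shut drawer's handle. The handle shows within about 2 pixels of its starting place.
- **Jars:** I last saw them upright in their pockets with the drawer open, so I could not check them again once it was shut.
- **Everything else:** The tins, bottles, tub and timer look to be where they were.

**Two things to note:**
- Pushing the drawer home peaked at about 46 N along the drawer at the wrist. That force went through the fingers on the handle, and I backed off straight away. It is under the 120 N wrist limit, but I could not check whether it counts against the 40 N limit for the arm or gripper body.
- The two wrong keys slipped in the grip at about 0.5 N m against their stops before I turned them back.

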